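Used dosing cup through the spring gate of the wash-up pen

TASK

Push the steel dosing cup along the counter through the orange spring gate and right into the wash-up pen: push the gate open with one finger and keep it open while the other finger pushes the cup in behind it, so that the cup never has to shove the gate open itself. Do not grip, lift or tip the cup, leave the leveller, shot glass and tamper where they stand, and finish with the cup standing so deep in the pen that the gate has swung fully shut behind it.

Things in the scene. Friction and masses are not known exactly. Their poses are not given: they have to be found in the camera images.
- pen: Fixed low sheet-steel pen, open above, no floor step, thin blue mat inside. Origin: on the counter (z = 0), middle of its gateway; x points straight into the pen, y left as one looks in. Side walls 4 mm thick, inner faces at y = +-50 mm, from x = 0 to an end wall at x = 215 mm; all 47 mm high with the rolled edge. Posts 10 mm thick, 48 mm high, at x = 0, y = +-52 mm. Open counter in front.
- gate (a joint): Orange gate, 4 mm thick, 4 to 42 mm above the counter. Upright hinge at pen x = 0, y = +46 mm; shut it lies along x = 0 to y = -44 mm (90 mm long). Swings only into the pen: 0 = shut, 1.57 = along the +y wall, stop 1.65 rad. Spring shuts it: 0.05 N m shut, 0.11 wide open. The cup's centre must stand at pen x = 110 mm or more to be clear of its sweep.
- gate_tip (a point): Point on the gate's free edge, 21 mm above the counter.
- dosing_cup: Round open steel cup, 58 mm in diameter, 50 mm high, 0.12 kg (varies), standing upright on the counter in front of the gateway; origin at the centre of its underside.
- leveller: Bystander: round coffee leveller, black and silver, 63 mm in diameter, 36 mm high; origin at the centre of its underside.
- shot_glass: Bystander: clear shot glass, 49 mm in diameter, 62 mm high; origin at the centre of its underside.
- tamper: Bystander: tamper with brown handle, 58 mm in diameter, 97 mm high; origin at the centre of its underside.
Things that resemble listed ones, but are neither listed nor needed, are in the scene too. Leave any red look-alike of the dosing_cup alone.

How it is judged:
By the outcome, as a careful person would: the job done as asked, in the order asked, and still so for the second after the job is handed in, with the robot touching nothing.
It also fails if it takes over 48 s, if anything falls off the work surface, if the arm or the gripper's body presses on something with over 40 N, if the wrist force passes 120 N, or if a joint passes its speed limit or range.

ROBOT

A 6-joint arm with a two-finger parallel gripper is mounted at the origin on a cart in front of the work surface, level with it; the furniture and walls round the work are solid. World frame = base frame: x ahead of the robot, y to its left, z up, the work surface at z = 0. Lengths are in mm, angles in degrees, forces in N, time in s.
With the tool pointing down it reaches from about 300 to 850 mm from the base axis. Payload 4.2 kg.
Tool frame: the origin (TCP) lies at the very end of the fingers, on their centre line; the grasp point (between the pads) lies 19 mm behind it; x points along the fingers, y is the direction in which the jaws open and shut, and the axes are right-handed (so a half turn about x gives the same grasp; the last joint's range is limited). The gripper opens to 91 mm and grips with 3 to 60 N. Pads are 32 mm wide; open, the fingers measure 118 mm over their backs; the gripper's body (76 mm by 178 mm) begins 60 mm behind the grasp point.
Start: joints at [70.76, 18.312, 89.639, -0, 72.044, -1.146], TCP at [178.584, 546.581, 213.976] pointing down, gripper open.
Joint ranges: [-177.97, 177.97], [-48.28, 115.42], [12.27, 149.76], [-77.06, 257.06], [2.81, 150.46], [-146.56, 146.56]. Speed limits (degrees/s): [147.25, 147.25, 180, 180, 180, 180].

INTERFACE

Orientations are given as [roll, pitch, yaw] about the fixed x, y, z axes, in that order (R = Rz(yaw) Ry(pitch) Rx(roll)).
In Python, from workcell import sensors, grab_frame, job_done, finder gives the robot as it stands.
- The arm moves only by the tool play_rows, never from a script. Its argument "motion" is a list of rows, each a list of 5 numbers: the shift along the world's x, y, z in m, then the turn about the world's z in rad, then the opening, from 0 (shut) to 1 (fully open). In form: [[tx, ty, tz, roll, fingers], ...]. A call has exactly 8 rows; each row is the pose to reach, as a shift and turn from the pose commanded when the call began; what a row does not reach only later rows make up. A row lasts 1/12 s, in which the tool goes at most 41.7 mm and 7.16 degrees, less where a joint would pass 70% of its speed; a pose out of reach is approached as far as the arm can. A call with a gripper value outside its range is refused whole. The fingers move at their own pace and stop on an object; "squeeze" is the grip in N (left out, the last holds). Time passes only in rows, so rows that repeat a pose let the fingers close, or fill a call up. It gives the time, the measured TCP pose, the force and the opening at its end, in the units of the state.
- sensors.state(): the state, without advancing time (a new reading comes with each control period).
- grab_frame(name): name is "side" or "top" or "wrist"; returns a dict with "img" (400x640x3 uint8, blue, green, red), "fx", "fy", "cx", "cy" (pixels), "rvec" (rotation vector, rad) and "tvec" (3), from world to camera coordinates, as OpenCV has them; the wrist camera has in their place "tool_from_camera" (4x4, takes a point from camera to tool coordinates, whose origin is the TCP and whose axes are the tool frame's). Camera axes: x right, y down, z forward; pixel columns grow to the right and rows downward; lengths in mm; the calibration is good to about 2 mm. A picture is of the moment at which its call begins: read the wrist's pose just before it. There is no depth.
- job_done(): hands the job in, once; it reports no verdict.
Trained networks look in a picture, given as the dict that the camera call returned (one of the last four; its "shot" number tells which), for a name from the list of things; names that differ only in an ending like _2 or _b are one class to them, and where a whole thing is asked for, a point or a joint stands for the part that bears it (a point fixed in the world has none). Each returns a list of dicts, best first, with "conf" (0 to 1); they miss things now and then, are a little off and sometimes report something else, mostly with a low value. They report only what shows in the picture. A call takes as long as a camera call. They do not tell look-alikes from the thing itself.
- finder.spot_in(picture, label): "point" ([column, row] in pixels, amid what is visible of it).
- finder.spot_point(picture, label): "point" ([column, row] in pixels: a listed point, or the origin of a listed thing).
The state is a dict: "time_s": time; "qpos": joint angles; "qvel": joint speeds; "effort": joint torques, N m; "ee_pos": TCP position; "ee_rot": TCP orientation; "force": force on the tool from outside, world axes, zero at the start; "torque": the same for the moment, N m; "gripper_width": finger opening in mm.
Only numpy, scipy, OpenCV 4.12 (cv2) and the standard library are available. Lean on these libraries where they do the work, as an engineer would, in place of code of your own. Each camera call takes 0.05 s, during which the arm holds its last target.

## Working session

There is one attempt and no reset: what is moved stays moved. The work goes in short steps, Python scripts to look and compute and a tool call to move; the robot and the scene stay as the last step left them, time stands still between calls to the robot, and variables do not carry over. Pictures are saved under pics/ and viewed, and the job is handed in when it is done.

Besides the shell and the picture viewer there is one more tool, called by a JSON object that holds its "fn" and its "kwargs", one argument or row to a line. play_rows: Moves the arm, as the interface text tells. Its arguments: {"type":"object","properties":{"motion":{"type":"array","items":{"type":"array","items":{"type":"number"}}},"squeeze":{"type":"number"}},"required":["motion"]}

```bash
mkdir -p pics; ls; python3 - <<'E'
from workcell import sensors, grab_frame, finder
import cv2
print(sensors.state())
for n in("top","side"):
    f=grab_frame(n); cv2.imwrite(f"pics/{n}0.png",f["img"])
    print(n,f["fx"],f["cx"],f["cy"],f["rvec"],f["tvec"])
    for l in("pen","gate","gate_tip","dosing_cup","leveller","shot_glass","tamper"):
        print(l,[(d["conf"],d["point"]) for d in finder.spot_point(f,l)][:3],[(d["conf"],d["point"]) for d in finder.spot_in(f,l)][:3])
E
```

```text
pics
{'time_s': 0.0, 'qpos': array([ 7.07588074e+01,  1.83512271e+01,  8.97083413e+01,  3.55766805e-05,
        7.20404596e+01, -1.14712634e+00]), 'qvel': array([-0.02883414, -0.05925686, -0.09678323, -0.04575786,  0.00967695,
       -0.05246476]), 'effort': array([ 1.21101497e-03, -4.12466955e+01, -2.31978214e+01,  7.27956416e-02,
        4.56902571e-02, -1.53165079e-04]), 'ee_pos': array([178.42697419, 546.08597822, 213.11129239]), 'ee_rot': array([ -91.16650065,   89.89997201, -109.26057787]), 'force': array([0.11311784, 0.7062121 , 0.22330061]), 'torque': array([-0.0179443 , -0.00545607, -0.00013594]), 'gripper_width': 91.0371925000244}
top 408.5213146823696 318.29693904024276 198.9712112656443 [ 2.17801569 -2.1981938   0.1011403 ] [315.99130789 563.3113499  886.98465581]
pen [(0.61, [342.6, 242.3])] [(0.93, [392.6, 252.2])]Traceback (most recent call last):
  File "<stdin>", line 8, in <module>
ValueError: it knows: dosing_cup, gate_tip, leveller, pen, shot_glass, tamper
```

```bash
python3 - <<'E'
from workcell import sensors, grab_frame, finder
import cv2,numpy as np
for n in("top","side"):
    f=grab_frame(n); cv2.imwrite(f"pics/{n}1.png",f["img"])
    R=cv2.Rodrigues(np.array(f["rvec"]))[0];t=np.array(f["tvec"]);print(n,"cam",-R.T@t)
    def bp(p,z):
        d=R.T@np.array([(p[0]-f["cx"])/f["fx"],(p[1]-f["cy"])/f["fy"],1]);c=-R.T@t
        return (c+d*(z-c[2])/d[2])[:2].round(1)
    for l in("pen","gate_tip","dosing_cup","leveller","shot_glass","tamper"):
        z=21 if l=="gate_tip" else 0
        print(l,[(d["conf"],d["point"],bp(d["point"],z)) for d in finder.spot_point(f,l)][:3],[(d["conf"],d["point"]) for d in finder.spot_in(f,l)][:3])
E
```

```text
top cam [495.27994388 323.83656702 923.98031271]
pen [(0.79, [342.0, 243.5], array([466.7, 258.1]))] [(0.62, [394.5, 250.8])]
gate_tip [(0.41, [340.3, 265.0], array([420.6, 264. ]))] [(0.7, [342.5, 246.7])]
dosing_cup [(0.97, [270.8, 230.6], array([497.3, 418.1])), (0.58, [229.1, 260.4], array([431.7, 511.3]))] [(0.9, [270.6, 229.7]), (0.62, [224.9, 257.8])]
leveller [(0.9, [344.3, 186.5], array([595.7, 251. ]))] [(0.88, [347.7, 183.1])]
shot_glass [(0.88, [297.3, 173.8], array([625.7, 357.8]))] [(0.71, [297.1, 163.7])]
tamper [(0.6, [376.0, 189.3], array([588.7, 178.8]))] [(0.81, [378.5, 187.1])]
side cam [ 361.47632762 1028.82187082  437.71619997]
pen [(0.61, [363.0, 221.6], array([458.2, 258. ]))] [(0.68, [380.1, 194.0]), (0.36, [327.8, 249.3])]
gate_tip [(0.57, [383.5, 219.3], array([416.1, 274.4]))] [(0.7, [362.2, 214.1])]
dosing_cup [(0.96, [326.2, 260.4], array([498.3, 413.1])), (0.64, [353.2, 301.6], array([432.5, 508.6]))] [(0.91, [353.2, 288.3]), (0.7, [325.9, 249.3]), (0.45, [267.4, 216.8])]
leveller [(0.95, [300.7, 211.7], array([592.7, 253.4]))] [(0.73, [300.1, 201.6]), (0.51, [326.6, 247.2])]
shot_glass [(0.7, [269.3, 231.6], array([628. , 348.9]))] [(0.91, [267.9, 215.7])]
tamper [(0.6, [308.7, 198.9], array([592.7, 190.3]))] [(0.83, [310.2, 177.7])]
```

View pics/top0.png

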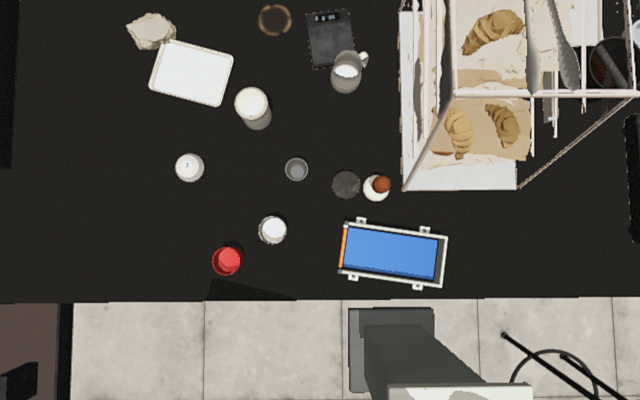

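```bash
sleep 1
python3 - <<'E'
import cv2
a=cv2.imread("pics/top1.png");cv2.imwrite("pics/top1c.png",cv2.resize(a[140:310,200:470],None,fx=2.9,fy=2.9,interpolation=cv2.INTER_CUBIC))
E
```

```text
(no output)
```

View pics/top1c.png

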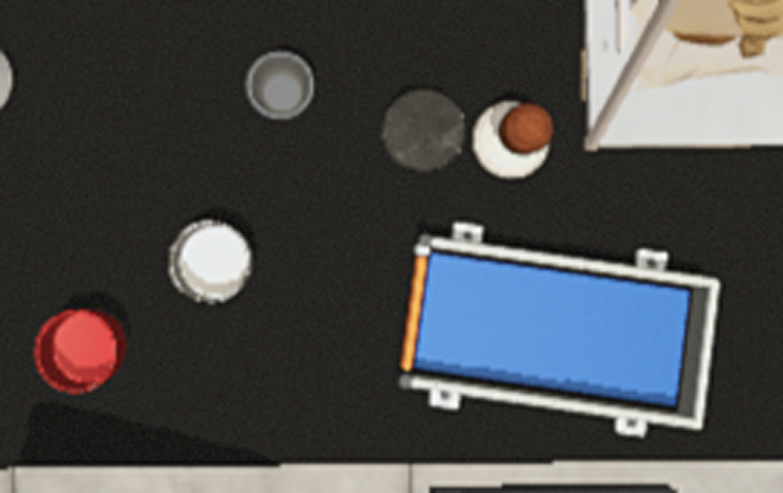

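View pics/side1.png

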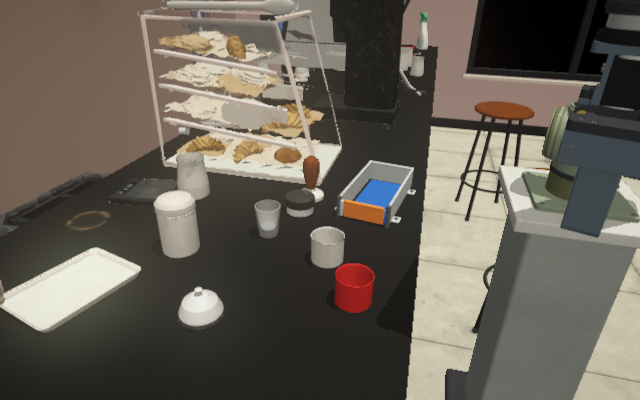

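```bash
cat > h.py <<'E'
import cv2,numpy as np
from scipy.optimize import least_squares
def proj(f,P):
    K=np.array([[f["fx"],0,f["cx"]],[0,f["fy"],f["cy"]],[0,0,1]])
    return cv2.projectPoints(np.array(P,float).reshape(-1,3),np.array(f["rvec"]),np.array(f["tvec"]),K,None)[0].reshape(-1,2)
def bp(f,p,z):
    R=cv2.Rodrigues(np.array(f["rvec"]))[0];t=np.array(f["tvec"])
    d=R.T@np.array([(p[0]-f["cx"])/f["fx"],(p[1]-f["cy"])/f["fy"],1]);c=-R.T@t
    return (c+d*(z-c[2])/d[2])
def pen2w(q,P):
    P=np.array(P,float).reshape(-1,3);c,s=np.cos(q[2]),np.sin(q[2])
    return np.c_[q[0]+c*P[:,0]-s*P[:,1],q[1]+s*P[:,0]+c*P[:,1],P[:,2]]
def w2pen(q,p):
    d=np.array(p[:2])-q[:2];c,s=np.cos(q[2]),np.sin(q[2]);return np.array([c*d[0]+s*d[1],-s*d[0]+c*d[1]])
E
python3 - <<'E'
from h import *
from workcell import grab_frame,sensors
from scipy.spatial.transform import Rotation as Ro
s=sensors.state();print(Ro.from_euler('xyz',s["ee_rot"],degrees=True).as_matrix().round(3))
f=grab_frame("top")
px=np.array([[423,243],[406,381],[719,281],[703,428]])/2.9+[200,140]
P=[[0,52,48],[0,-52,48],[219,54,47],[219,-54,47]]
r=least_squares(lambda q:(proj(f,pen2w(q,P))-px).ravel(),[464,258,-1.7])
q=r.x;print(q,np.degrees(q[2]),r.fun.round(1))
g=grab_frame("side")
L=[[0,52,48],[0,-52,48],[219,-54,47],[219,54,47],[0,46,42],[0,-44,42],[0,-44,4],[0,46,4],[0,50,0],[215,50,0],[215,-50,0],[0,-50,0]]
for n,fr,b in(("t",f,(150,320,200,470)),("s",g,(130,330,240,440))):
    im=cv2.resize(fr["img"][b[0]:b[1],b[2]:b[3]],None,fx=2.9,fy=2.9,interpolation=cv2.INTER_CUBIC)
    for p in proj(fr,pen2w(q,L)): cv2.circle(im,tuple(int(v) for v in (p-[b[2],b[0]])*2.9),3,(255,0,255),1)
    cv2.imwrite(f"pics/ov_{n}.png",im)
np.save("pen.npy",q)
for p in([497.3,418.1],[498.3,413.1],[420.6,264],[590,185],[594,252],[626,353],[432,510]): print(p,w2pen(q,p).round(1))
E
```

```text
[[ 0.     0.311  0.951]
 [ 0.     0.951 -0.311]
 [-1.     0.     0.   ]]
[459.43952056 258.75839611  -1.72074114] -98.59120471475178 [ 0.8 -0.3  0.1  0.7 -0.3 -0.1 -0.6 -0.2]
[497.3, 418.1] [-163.2   13.6]
[498.3, 413.1] [-158.4   15.4]
[420.6, 264] [  0.6 -39.2]
[590, 185] [ 53.4 140.1]
[594, 252] [-13.4 134.1]
[626, 353] [-118.1  150.6]
[432, 510] [-244.3  -64.7]
```

```bash
python3 -c "
import cv2,numpy as np
a=cv2.imread('pics/ov_t.png');b=cv2.imread('pics/ov_s.png');print(a.shape,b.shape)"
```

```text
(493, 783, 3) (580, 580, 3)
```

View pics/ov_t.png

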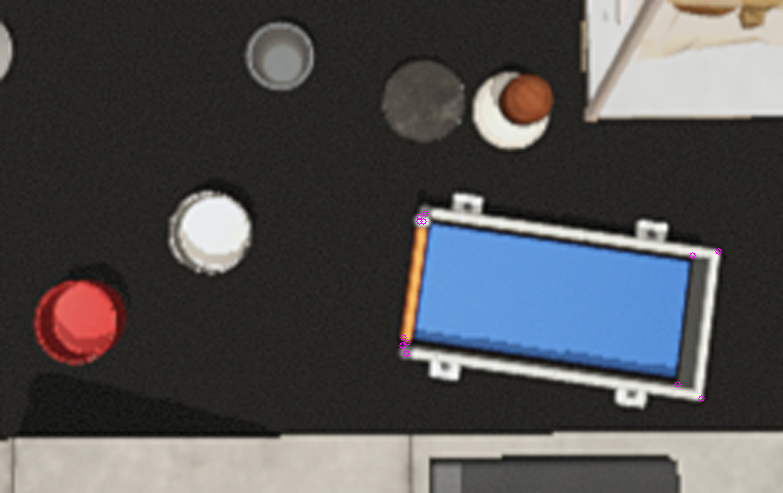

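View pics/ov_s.png

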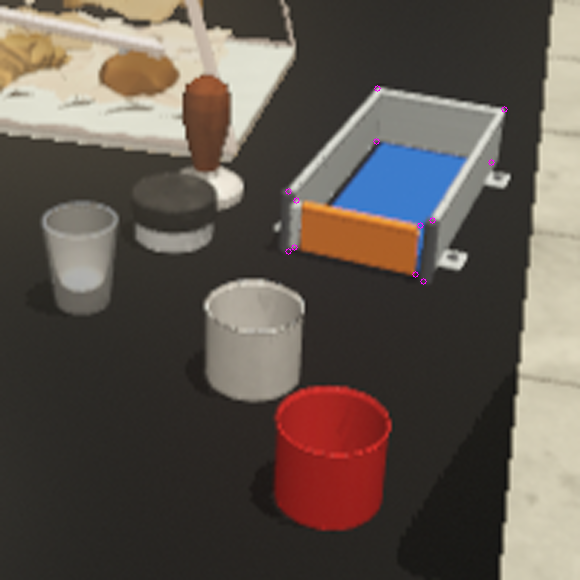

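```bash
cat > sim.py <<'E'
from h import *
T,W=13.5,32.
def fing(M,phi,w):
    u=np.array([np.cos(phi),np.sin(phi)]);o=w/2+T/2
    return M+o*u,M-o*u,u
def sd(P,C,u): # rect local
    d=P-C;v=np.array([-u[1],u[0]]);return np.c_[d@u,d@v]
def inside(P,C,u,m=0):
    l=sd(P,C,u);return ((abs(l[:,0])<T/2+m)&(abs(l[:,1])<W/2+m)).any()
def rectc(C,u):
    v=np.array([-u[1],u[0]]);return np.array([C+a*T/2*u+b*W/2*v for a in(-1,1) for b in(-1,1)])
S=np.linspace(0,90,91)
def gate(th):
    d=np.array([np.sin(th),-np.cos(th)]);n=np.array([np.cos(th),np.sin(th)])
    h=np.array([0,46.]);return np.r_[h+np.outer(S,d)-2*n,h+np.outer(S,d)+2*n]
def run(wps,cup,th=0.,verbose=True,step=1.0):
    # wps rows: Mx,My,phi deg,w
    cup=np.array(cup,float);out=[];prev=np.array(wps[0],float)
    mn=1e9
    for k,wp in enumerate(wps):
        wp=np.array(wp,float);n=max(1,int(max(np.hypot(*(wp-prev)[:2]),abs(wp[2]-prev[2]),abs(wp[3]-prev[3]))/step))
        mg=1e9;mw=1e9;mp=1e9
        for i in range(1,n+1):
            c=prev+(wp-prev)*i/n
            A,B,u=fing(c[:2],np.radians(c[2]),c[3])
            for _ in range(8):
                for C in(A,B):
                    l=sd(cup[None],C,u)[0];q=np.clip(l,[-T/2,-W/2],[T/2,W/2]);d=l-q;D=np.hypot(*d)
                    if D<29 and D>0:
                        v=np.array([-u[1],u[0]]);m=d/D*(29-D);cup=cup+m[0]*u+m[1]*v
                if cup[0]>0 : cup[1]=np.clip(cup[1],-21,21)
            ov=lambda t:inside(gate(t),A,u) or inside(gate(t),B,u)
            if ov(th):
                while ov(th) and th<1.7: th+=.005
            else:
                while th>0 and not ov(th-.005): th-=.005
                th=max(th,0)
            mg=min(mg,np.hypot(*(gate(th)-cup).T).min()-29)
            for C in(A,B):
                for p in rectc(C,u):
                    if p[0]>-5: mw=min(mw,(47 if p[0]<5 else 50)-abs(p[1]))
            if -40<cup[0]<30: mp=min(mp,min(np.hypot(*(cup-[x,s*47])) for s in(1,-1) for x in(-5,5))-29)
        if verbose: print(k,wp,"cup",cup.round(1),"A",A.round(),"B",B.round(),"th %.0f"%np.degrees(th),"gap gate %.1f wall %.1f post %.1f"%(mg,mw,mp))
        prev=wp
    return cup,th
E
python3 - <<'E'
from sim import *
# specify by A pos & phi & w -> M
def m(ax,ay,phi,w):
    p=np.radians(phi);o=w/2+T/2;return [ax-o*np.cos(p),ay-o*np.sin(p),phi,w]
W_=[m(-25,28,25,91),m(0,27,25,91),m(20,28,25,91),m(35,29,30,91),m(45,31,38,88),m(52,33,48,75),m(58,34,60,58),m(65,35,70,46),m(75,36,75,44),m(85,36,75,44),m(90,36,75,44)]
run(W_,[-80,-10])
E
```

```text
0 [-72.35458187   5.91819582  25.          91.        ] cup [-80. -10.] A [-25.  28.] B [-120.  -16.] th 0 gap gate 49.0 wall 1000000000.0 post 1000000000.0
1 [-47.35458187   4.91819582  25.          91.        ] cup [-62.4  -1.8] A [ 0. 27.] B [-95. -17.] th 54 gap gate 43.5 wall 2.5 post 1000000000.0
2 [-27.35458187   5.91819582  25.          91.        ] cup [-45.6   6. ] A [20. 28.] B [-75. -16.] th 94 gap gate 30.5 wall 2.4 post 1000000000.0
3 [-10.24982735   2.875       30.          91.        ] cup [-34.9  11.9] A [35. 29.] B [-55. -23.] th 93 gap gate 18.5 wall 3.8 post 17.1
4 [ 5.00845425 -0.24481987 38.         88.        ] cup [-32.9  14.2] A [45. 31.] B [-35. -31.] th 95 gap gate 15.5 wall 2.2 post 14.1
5 [22.39097067  0.11584147 48.         75.        ] cup [-32.9  14.2] A [52. 33.] B [ -7. -33.] th 96 gap gate 15.5 wall -1.6 post 14.1
6 [40.125       3.03959181 60.         58.        ] cup [-32.9  14.2] A [58. 34.] B [ 22. -28.] th 94 gap gate 15.5 wall -1.2 post 14.1
7 [54.82490074  7.04414453 70.         46.        ] cup [-32.9  14.2] A [65. 35.] B [ 45. -21.] th 93 gap gate 15.5 wall 2.2 post 14.1
8 [67.55895245  8.22963249 75.         44.        ] cup [-32.9  14.2] A [75. 36.] B [ 60. -20.] th 93 gap gate 15.5 wall 3.2 post 14.1
9 [77.55895245  8.22963249 75.         44.        ] cup [-32.9  14.2] A [85. 36.] B [ 70. -20.] th 92 gap gate 15.5 wall 3.3 post 14.1
10 [82.55895245  8.22963249 75.         44.        ] cup [-32.9  14.2] A [90. 36.] B [ 75. -20.] th 92 gap gate 15.5 wall 3.3 post 14.1
```

```bash
cat > plan.py <<'E'
from sim import *
def ab(ax,ay,bx,by):
    d=np.array([ax-bx,ay-by]);return [(ax+bx)/2,(ay+by)/2,np.degrees(np.arctan2(d[1],d[0])),np.hypot(*d)-T]
E
python3 - <<'E'
from plan import *
D=104.4
def a_(ax,ay,phi,w=90.9):
    p=np.radians(phi);o=w+T;return ab(ax,ay,ax-o*np.cos(p),ay-o*np.sin(p))
W_=[a_(-25,25,5),a_(20,25,5),a_(60,25,5),a_(80,25,5),
 a_(84,25,8),a_(86,26,14),
 ab(86,29,0,-3), ab(86,31,10,-6),ab(86,33,22,-8),ab(86,34,35,-9),ab(86,34,50,-10),ab(86,34,60,-10),ab(88,34,70,-10),ab(88,34,76,-10)]
run(W_,[-85,0])
E
```

```text
0 [-77.00136324  20.45047023   5.          90.9       ] cup [-85.   0.] A [-25.  25.] B [-129.   16.] th 0 gap gate 54.0 wall 1000000000.0 post 1000000000.0
1 [-32.00136324  20.45047023   5.          90.9       ] cup [-47.   -1.5] A [20. 25.] B [-84.  16.] th 84 gap gate 36.3 wall 5.5 post 1000000000.0
2 [ 7.99863676 20.45047023  5.         90.9       ] cup [-8.1 -7.8] A [60. 25.] B [-44.  16.] th 88 gap gate 23.1 wall 8.5 post 10.3
3 [27.99863676 20.45047023  5.         90.9       ] cup [  8.4 -15.3] A [80. 25.] B [-24.  16.] th 89 gap gate 23.6 wall 8.5 post 2.9
4 [32.30800681 17.73516413  8.         90.9       ] cup [ 14.6 -19. ] A [84. 25.] B [-19.  10.] th 89 gap gate 30.8 wall 8.2 post 0.6
5 [35.35056309 13.37167705 14.         90.9       ] cup [ 23. -21.] A [86. 26.] B [-15.   1.] th 89 gap gate 34.4 wall 6.8 post 0.3
6 [43.         13.         20.40988283 78.26055798] cup [ 40.4 -21. ] A [86. 29.] B [ 0. -3.] th 91 gap gate 35.9 wall 3.7 post 3.5
7 [48.         12.5        25.95876926 71.02810184] cup [ 51.9 -21. ] A [86. 31.] B [10. -6.] th 93 gap gate 37.2 wall 1.7 post 100
[... 164 characters left out ...]
   12.5        40.13548556 53.20832032] cup [ 79.2 -21. ] A [86. 34.] B [35. -9.] th 95 gap gate 40.8 wall -0.6 post 1000000000.0
10 [68.         12.         50.71059314 43.35068161] cup [ 95. -21.] A [86. 34.] B [ 50. -10.] th 94 gap gate 42.2 wall -0.6 post 1000000000.0
11 [73.         12.         59.42077313 37.60772936] cup [104.9 -21. ] A [86. 34.] B [ 60. -10.] th 93 gap gate 42.1 wall 0.7 post 1000000000.0
12 [79.         12.         67.75097634 34.0394573 ] cup [114.1 -21. ] A [88. 34.] B [ 70. -10.] th 92 gap gate 42.3 wall 2.2 post 1000000000.0
13 [82.        12.        74.7448813 32.107017 ] cup [119.6 -21. ] A [88. 34.] B [ 76. -10.] th 91 gap gate 43.0 wall 3.9 post 1000000000.0
```

```bash
cat >> plan.py <<'E'
q=np.load("pen.npy")
def circ(c,z,r,n=40):
    a=np.linspace(0,2*np.pi,n,endpoint=False);return np.c_[c[0]+r*np.cos(a),c[1]+r*np.sin(a),np.full(n,z)]
def ov(fr,c,name,half=45,k=6,ctr=None,pts=None):
    p0=proj(fr,[[c[0],c[1],25]])[0] if ctr is None else np.array(ctr)
    x0,y0=(p0-half).astype(int).clip(0);im=cv2.resize(fr["img"][y0:y0+2*half,x0:x0+2*half],None,fx=k,fy=k,interpolation=cv2.INTER_CUBIC)
    for z,col in((50,(255,0,255)),(0,(0,255,0))):
        P=((proj(fr,circ(c,z,29))-[x0,y0]+.5)*k).astype(int)
        for p in P: cv2.circle(im,tuple(int(v) for v in p),1,col,-1)
    cv2.imwrite(name,im)
def cupfit(f,g,verbose=True):
    # fuse origin detections of both views, nearest to steel cup
    from workcell import finder
    return [(n,[(d["conf"],bp(fr,d["point"],0)[:2].round(1),w2pen(q,bp(fr,d["point"],0)).round(1)) for d in finder.spot_point(fr,"dosing_cup")]) for n,fr in(("top",f),("side",g))]
S0=np.array([178.584,546.581,213.976]);YAW0=None
E
python3 - <<'E'
from plan import *
from workcell import grab_frame
f=grab_frame("top");g=grab_frame("side")
c=[497.8,415.6]
ov(f,c,"pics/cu_t.png");ov(g,c,"pics/cu_s.png")
a=cv2.imread("pics/cu_t.png");b=cv2.imread("pics/cu_s.png");cv2.imwrite("pics/cu.png",cv2.resize(np.hstack([a,b]),(800,400)))
E
```

```text
(no output)
```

View pics/cu.png

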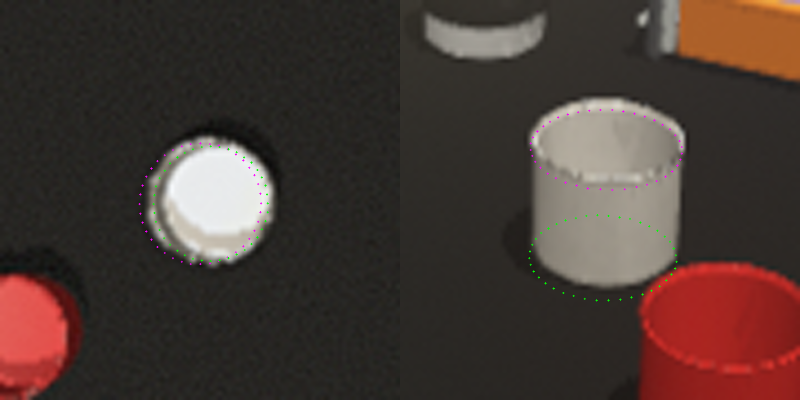

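```bash
cat >> plan.py <<'E'
# commanded pose bookkeeping: pen-frame pose <-> world shift.  phi = roll_total + PHI0
PHI0=71.9+180-360-np.degrees(q[2])
def cmd(M,phi,z,cur):
    """cur=(x,y,z,rolltot deg) commanded; returns shift in m, rad"""
    w=pen2w(q,[M[0],M[1],z])[0];r=phi-PHI0
    return np.r_[(w-cur[:3])/1000,np.radians(r-cur[3])].round(4),w.round(1),round(r,1)
E
python3 - <<'E'
from plan import *
from workcell import grab_frame
f=grab_frame("top");g=grab_frame("side")
c=[498.5,410.8]
ov(f,c,"pics/cu_t.png");ov(g,c,"pics/cu_s.png")
a=cv2.imread("pics/cu_t.png");b=cv2.imread("pics/cu_s.png");cv2.imwrite("pics/cu2.png",cv2.resize(np.hstack([a,b]),(800,400)))
print(w2pen(q,c),PHI0)
cp=w2pen(q,c)
print(cmd(cp,-9.5,90,[*S0,0])); print(cmd(cp,-9.5,12,[*S0,0]))
E
```

```text
[-156.17058783   15.90967825] -9.508795285248212
(array([ 3.199e-01, -1.358e-01, -1.240e-01,  2.000e-04]), array([498.5, 410.8,  90. ]), np.float64(0.0))
(array([ 3.199e-01, -1.358e-01, -2.020e-01,  2.000e-04]), array([498.5, 410.8,  12. ]), np.float64(0.0))
```

View pics/cu2.png

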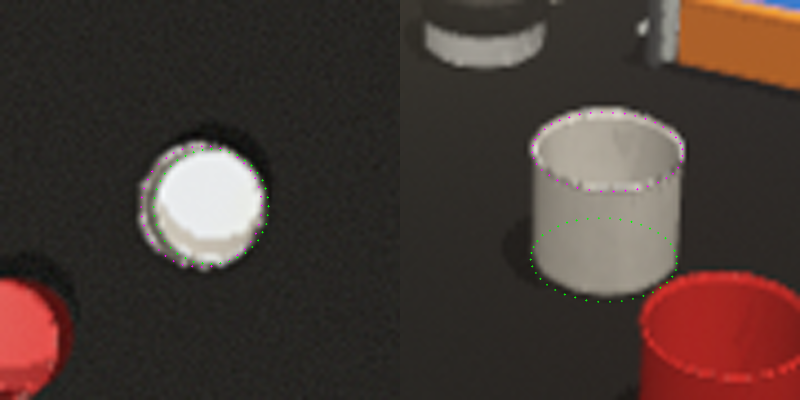

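{"fn": "play_rows", "kwargs": {
  "motion": [
    [0.035,-0.015,-0.01,0,1],
    [0.07,-0.03,-0.02,0,1],
    [0.105,-0.045,-0.03,0,1],
    [0.14,-0.06,-0.04,0,1],
    [0.175,-0.075,-0.05,0,1],
    [0.21,-0.09,-0.06,0,1],
    [0.245,-0.105,-0.07,0,1],
    [0.28,-0.12,-0.08,0,1]
  ]
}}

```text
time_s: 2.42
ee_pos: [460.2, 425.6, 133.6]
ee_rot: [77.5, 90.0, 59.4]
force: [0.3, 0.7, -0.9]
gripper_width: 91.3
```

{"fn": "play_rows", "kwargs": {
  "motion": [
    [0.02,-0.008,-0.01,0,1],
    [0.04,-0.0158,-0.02,0,1],
    [0.04,-0.0158,-0.03,0,1],
    [0.04,-0.0158,-0.04,0,1],
    [0.04,-0.0158,-0.044,0,1],
    [0.04,-0.0158,-0.044,0,1],
    [0.04,-0.0158,-0.044,0,1],
    [0.04,-0.0158,-0.044,0,1]
  ]
}}

```text
time_s: 3.08
ee_pos: [498.1, 411.7, 90.8]
ee_rot: [65.0, 89.9, 46.9]
force: [0.2, -0.8, -0.0]
gripper_width: 91.3
```

```bash
python3 - <<'E'
from plan import *
from workcell import grab_frame,sensors
s=sensors.state();print(s["time_s"],s["ee_pos"],s["ee_rot"],s["force"],s["gripper_width"],s["qpos"])
f=grab_frame("wrist");cv2.imwrite("pics/w1.png",f["img"]);f=grab_frame("top");cv2.imwrite("pics/t2.png",cv2.resize(f["img"][140:310,200:470],None,fx=2.9,fy=2.9,interpolation=cv2.INTER_CUBIC))
E
```

```text
3.0833 [498.05836888 411.66443899  90.80961059] [64.95377952 89.92381491 46.93702783] [ 0.17985304 -0.84291584 -0.02012833] 91.33894591287421 [ 3.85495059e+01  2.98851097e+01  8.95595362e+01  1.27707885e-02
  6.04799844e+01 -3.34400277e+01]
```

View pics/w1.png

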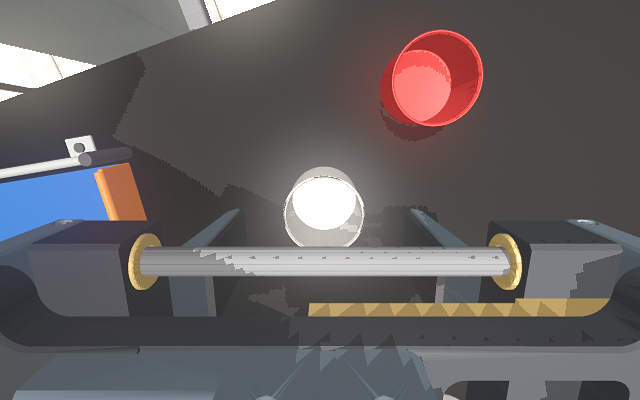

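View pics/t2.png

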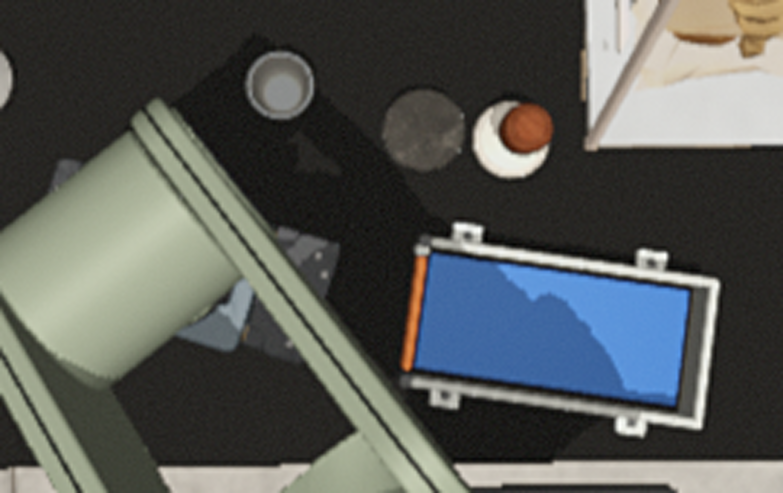

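{"fn": "play_rows", "kwargs": {
  "motion": [
    [0,0,-0.02,0,1],
    [0,0,-0.04,0,1],
    [0,0,-0.06,0,1],
    [0,0,-0.078,0,1],
    [0,0,-0.078,0,1],
    [-0.002,-0.006,-0.078,0,1],
    [-0.004,-0.012,-0.078,0,1],
    [-0.0053,-0.0162,-0.078,0,1]
  ]
}}

```text
time_s: 3.85
ee_pos: [493.7, 394.4, 13.6]
ee_rot: [56.1, 89.9, 38.0]
force: [0.3, 2.7, 0.6]
gripper_width: 91.0
```

{"fn": "play_rows", "kwargs": {
  "motion": [
    [-0.002,-0.007,0,0,1],
    [-0.005,-0.015,0,0,1],
    [-0.008,-0.024,0,0,1],
    [-0.011,-0.034,0,0,1],
    [-0.0145,-0.044,0,0,1],
    [-0.018,-0.054,0,0,1],
    [-0.02,-0.062,0,0,1],
    [-0.021,-0.0646,0,0,1]
  ]
}}

```text
time_s: 4.52
ee_pos: [471.5, 328.3, 11.9]
ee_rot: [-123.7, 89.9, -141.8]
force: [1.2, 1.4, 1.2]
gripper_width: 91.1
```

```bash
cat >> plan.py <<'E'
def look(tag,c=None,wr=True):
    from workcell import grab_frame,sensors
    s=sensors.state();print(s["time_s"],s["ee_pos"].round(1),"jaw",(s["ee_rot"][0]-s["ee_rot"][2]).round(1),"F",s["force"].round(1),"w",round(s["gripper_width"],1),"q6",s["qpos"][5].round(1))
    M=w2pen(q,s["ee_pos"]);R=cv2.Rodrigues(np.zeros(3))[0]
    from scipy.spatial.transform import Rotation as Ro
    y=Ro.from_euler('xyz',s["ee_rot"],degrees=True).as_matrix()[:,1]
    phi=(np.degrees(np.arctan2(-y[1],-y[0]))-np.degrees(q[2])+180)%360-180
    A,B,u=fing(M,np.radians(phi),s["gripper_width"]);print("pen M",M.round(1),"phi",phi.round(1),"A",A.round(1),"B",B.round(1))
    g=grab_frame("side");ims=[g]
    p=proj(g,pen2w(q,[-40,0,25]))[0]
    from workcell import finder
    for d in finder.spot_point(g,"dosing_cup"): print("side cup",d["conf"],np.round(d["point"]),w2pen(q,bp(g,d["point"],0)).round(1))
    x0,y0=240,150;k=3.3
    im=cv2.resize(g["img"][y0:y0+180,x0:x0+240],None,fx=k,fy=k,interpolation=cv2.INTER_CUBIC)
    if c is not None:
        cw=pen2w(q,[c[0],c[1],0])[0]
        for z,col in((50,(255,0,255)),(0,(0,255,0))):
            for pp in ((proj(g,circ(cw,z,29))-[x0,y0]+.5)*k).astype(int): cv2.circle(im,tuple(int(v) for v in pp),1,col,-1)
    cv2.imwrite(f"pics/{tag}_s.png",im)
    if wr:
        w=grab_frame("wrist");cv2.imwrite(f"pics/{tag}_w.png",w["img"])
        Tm=np.array(w["tool_from_camera"]);
        Rt=Ro.from_euler('xyz',s["ee_rot"],degrees=True).as_matrix();Rc=Rt@Tm[:3,:3];tc=Rt@Tm[:3,3]+s["ee_pos"]
        fr=dict(w);fr["rvec"]=cv2.Rodrigues(Rc.T)[0];fr["tvec"]=-Rc.T@tc
        for d in finder.spot_point(w,"dosing_cup"): print("wrist cup",d["conf"],np.round(d["point"]),w2pen(q,bp(fr,d["point"],0)).round(1))
        if c is not None:
            im=w["img"].copy()
            for z,col in((50,(255,0,255)),(0,(0,255,0))):
                for pp in proj(fr,circ(pen2w(q,[c[0],c[1],0])[0],z,29)).astype(int): cv2.circle(im,tuple(int(v) for v in pp),1,col,-1)
            cv2.imwrite(f"pics/{tag}_w.png",im)
E
python3 -c "
from plan import *
look('p1',(-88,4))"
```

```text
4.5167 [471.5 328.3  11.9] jaw 18.1 F [1.2 1.4 1.2] w 91.1 q6 -38.2
pen M [-70.5   1.6] phi -9.5 A [-19.   -7.1] B [-122.1   10.3]
side cup 0.96 [348. 242.] [-85.8   1.6]
side cup 0.76 [354. 299.] [-236.8  -63. ]
side cup 0.45 [364. 218.] [15.2  0.9]
wrist cup 0.92 [352. 233.] [-87.6   6.8]
wrist cup 0.68 [617.  72.] [-244.5  -62. ]
```

View pics/p1_s.png

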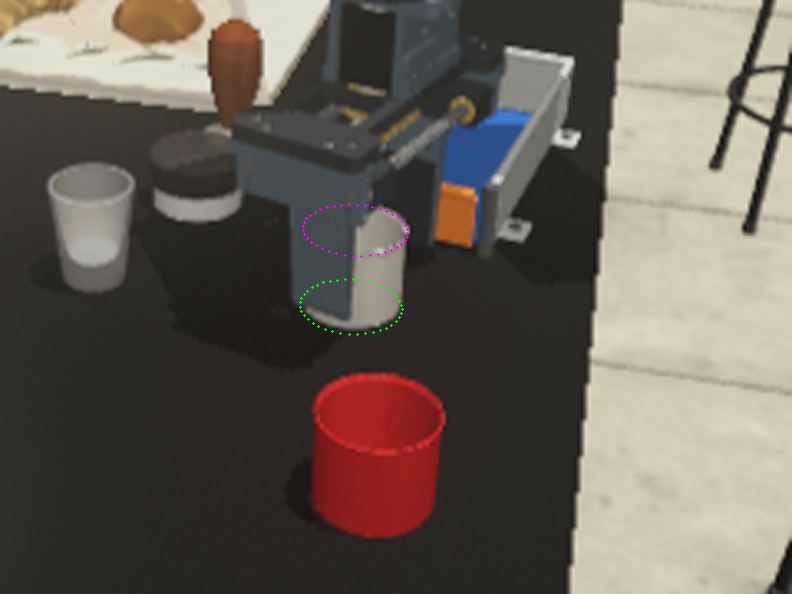

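View pics/p1_w.png

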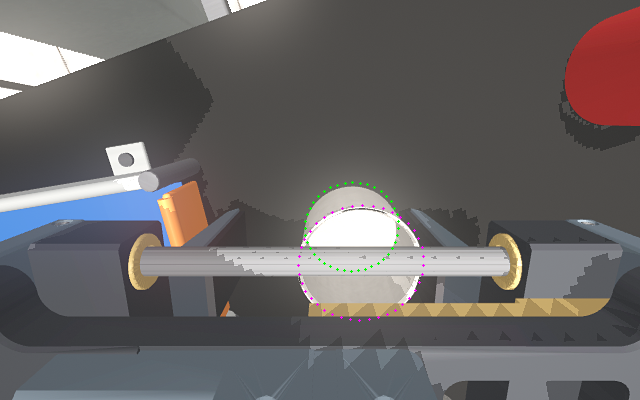

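```bash
cat > wp.py <<'E'
from plan import *
def a_(ax,ay,phi,w=91):
    p=np.radians(phi);o=w+T;return ab(ax,ay,ax-o*np.cos(p),ay-o*np.sin(p))
W_=[a_(-25,25,5),a_(20,25,5),a_(60,25,5),a_(80,25,5),
 a_(84,25,8),a_(86,26,12),
 ab(86,28,0,-3), ab(86,29,10,-6),ab(86,30,22,-8),ab(86,31,35,-9),ab(86,31,50,-10),ab(86,32,60,-10),ab(88,32,70,-10),ab(89,33,77,-10)]
E
python3 - <<'E'
from wp import *
for c in([-87,4],[-87,8],[-87,0]):
    run(W_,c,step=.5); print()
E
```

```text
0 [-77.05117298  20.44611244   5.          91.        ] cup [-87.   4.] A [-25.  25.] B [-129.   16.] th 0 gap gate 56.0 wall 1000000000.0 post 1000000000.0
1 [-32.05117298  20.44611244   5.          91.        ] cup [-47.5   7.5] A [20. 25.] B [-84.  16.] th 84 gap gate 30.8 wall 5.5 post 1000000000.0
2 [ 7.94882702 20.44611244  5.         91.        ] cup [-7.8 10.9] A [60. 25.] B [-44.  16.] th 88 gap gate 5.0 wall 8.5 post 7.2
3 [27.94882702 20.44611244  5.         91.        ] cup [12.1 12.7] A [80. 25.] B [-24.  16.] th 89 gap gate 2.0 wall 8.5 post 5.8
4 [32.25849341 17.72820547  8.         91.        ] cup [16.2 13.2] A [84. 25.] B [-19.  10.] th 89 gap gate 1.4 wall 8.2 post 6.1
5 [34.89178786 15.13661415 12.         91.        ] cup [18.4 13.5] A [86. 26.] B [-16.   4.] th 89 gap gate 1.3 wall 6.9 post 6.7
6 [43.         12.5        19.82246457 77.91662868] cup [30.8 17.1] A [86. 28.] B [ 0. -3.] th 91 gap gate -1.6 wall 4.7 post 7.1
7 [48.         11.5        24.72731439 70.17197858] cup [37.5 19.8] A [86. 29.] B [10. -6.] th 92 gap gate -3.8 wall 3.6 post 1000000000.0
8 [
[... 4050 characters left out ...]
 11.         38.10757688 51.31512169] cup [ 79. -21.] A [86. 31.] B [35. -9.] th 93 gap gate 38.5 wall 2.2 post 1000000000.0
10 [68.         10.5        48.71528911 41.06189146] cup [ 94.9 -21. ] A [86. 31.] B [ 50. -10.] th 92 gap gate 38.8 wall 2.2 post 1000000000.0
11 [73.         11.         58.24051992 35.89635614] cup [104.9 -21. ] A [86. 32.] B [ 60. -10.] th 92 gap gate 39.2 wall 3.3 post 1000000000.0
12 [79.         11.         66.80140949 32.19463864] cup [114.2 -21. ] A [88. 32.] B [ 70. -10.] th 91 gap gate 40.3 wall 3.9 post 1000000000.0
13 [83.         11.5        74.40718906 31.14302857] cup [120.6 -21. ] A [89. 33.] B [ 77. -10.] th 90 gap gate 41.3 wall 5.5 post 1000000000.0
```

```bash
python3 - <<'E'
from wp import *
for p1,p2,p3,p4,p5 in[(0,0,5,8,10),(0,4,8,10,12),(2,2,6,10,12),(0,2,8,11,13)]:
  for c in([-87,4],[-87,6],[-87,2]):
    W=[a_(-25,25,p1),a_(0,25,p1),a_(20,25,p2),a_(40,25,p3),a_(60,25,p4),a_(75,26,p5)]
    cup=np.array(c);tr=[]
    for k in range(1,len(W)+1):
        cc,th=run(W[:k],c,step=.5,verbose=False);tr.append(tuple(cc.round()))
    print(p1,p2,p3,p4,p5,tr)
E
```

```text
0 0 5 8 10 [(np.float64(-87.0), np.float64(4.0)), (np.float64(-70.0), np.float64(-0.0)), (np.float64(-54.0), np.float64(-8.0)), (np.float64(-39.0), np.float64(-23.0)), (np.float64(-34.0), np.float64(-34.0)), (np.float64(-34.0), np.float64(-38.0))]
0 0 5 8 10 [(np.float64(-87.0), np.float64(6.0)), (np.float64(-69.0), np.float64(3.0)), (np.float64(-51.0), np.float64(-2.0)), (np.float64(-29.0), np.float64(-11.0)), (np.float64(-11.0), np.float64(-21.0)), (np.float64(-1.0), np.float64(-30.0))]
0 0 5 8 10 [(np.float64(-87.0), np.float64(2.0)), (np.float64(-72.0), np.float64(-3.0)), (np.float64(-58.0), np.float64(-13.0)), (np.float64(-50.0), np.float64(-28.0)), (np.float64(-49.0), np.float64(-35.0)), (np.float64(-49.0), np.float64(-36.0))]
0 4 8 10 12 [(np.float64(-87.0), np.float64(4.0)), (np.float64(-70.0), np.float64(-0.0)), (np.float64(-49.0), np.float64(-7.0)), (np.float64(-28.0), np.float64(-15.0)), (np.float64(-10.0), np.float64(-25.0)), (np.float64(-1.0), np.float64(-34.0))]
0 4 8 10 12 [(np.float64(-87.0), np.float64(6.0)), (np.float64(-69.0), np.float64(3.0)), (np.float64(-47.0), 
[... 1151 characters left out ...]
t64(4.0)), (np.float64(-70.0), np.float64(-0.0)), (np.float64(-51.0), np.float64(-8.0)), (np.float64(-30.0), np.float64(-20.0)), (np.float64(-16.0), np.float64(-33.0)), (np.float64(-13.0), np.float64(-40.0))]
0 2 8 11 13 [(np.float64(-87.0), np.float64(6.0)), (np.float64(-69.0), np.float64(3.0)), (np.float64(-49.0), np.float64(-1.0)), (np.float64(-26.0), np.float64(-4.0)), (np.float64(-5.0), np.float64(-1.0)), (np.float64(10.0), np.float64(2.0))]
0 2 8 11 13 [(np.float64(-87.0), np.float64(2.0)), (np.float64(-72.0), np.float64(-3.0)), (np.float64(-55.0), np.float64(-14.0)), (np.float64(-42.0), np.float64(-31.0)), (np.float64(-39.0), np.float64(-40.0)), (np.float64(-39.0), np.float64(-42.0))]
```

```bash
python3 - <<'E'
from wp import *
cur=[472.3,330.0,12,0]
for w in(a_(-26,25,0),a_(0,25,0)): print(np.round(w,1),cmd(w[:2],w[2],12,cur))
E
```

```text
[-78.2  25.    0.   91. ] (array([0.0235, 0.0024, 0.    , 0.166 ]), array([495.8, 332.4,  12. ]), np.float64(9.5))
[-52.2  25.    0.   91. ] (array([ 0.0197, -0.0233,  0.    ,  0.166 ]), array([492. , 306.7,  12. ]), np.float64(9.5))
```

{"fn": "play_rows", "kwargs": {
  "motion": [
    [0.003,0.008,0,0,1],
    [0.01,0.008,0,0.06,1],
    [0.018,0.006,0,0.12,1],
    [0.0235,0.0024,0,0.166,1],
    [0.0235,0.0024,0,0.166,1],
    [0.0226,-0.004,0,0.166,1],
    [0.0217,-0.01,0,0.166,1],
    [0.021,-0.015,0,0.166,1]
  ]
}}

```text
time_s: 5.38
ee_pos: [492.8, 314.7, 11.9]
ee_rot: [157.1, 90.0, 148.5]
force: [-0.2, 0.2, 0.2]
gripper_width: 91.3
```

{"fn": "play_rows", "kwargs": {
  "motion": [
    [-0.0004,-0.003,0,0,1],
    [-0.0008,-0.006,0,0,1],
    [-0.0013,-0.0083,0,0,1],
    [-0.0013,-0.0083,0,0,1],
    [-0.0013,-0.0083,0,0,1],
    [-0.0013,-0.0083,0,0,1],
    [-0.0013,-0.0083,0,0,1],
    [-0.0013,-0.0083,0,0,1]
  ]
}}

```text
time_s: 6.05
ee_pos: [492.3, 310.0, 12.4]
ee_rot: [81.7, 89.6, 73.0]
force: [-1.0, 11.6, -2.8]
gripper_width: 90.8
```

```bash
python3 -c "
from plan import *
look('p2',(-70,0))"
```

```text
6.05 [492.3 310.   12.4] jaw 8.7 F [-1.  11.6 -2.8] w 90.8 q6 -50.6
pen M [-55.6  24.8] phi -0.1 A [-3.5 24.7] B [-107.7   24.9]
side cup 0.91 [349. 240.] [-76.5   1.5]
wrist cup 0.58 [356. 198.] [-75.6   5.1]
```

View pics/p2_s.png

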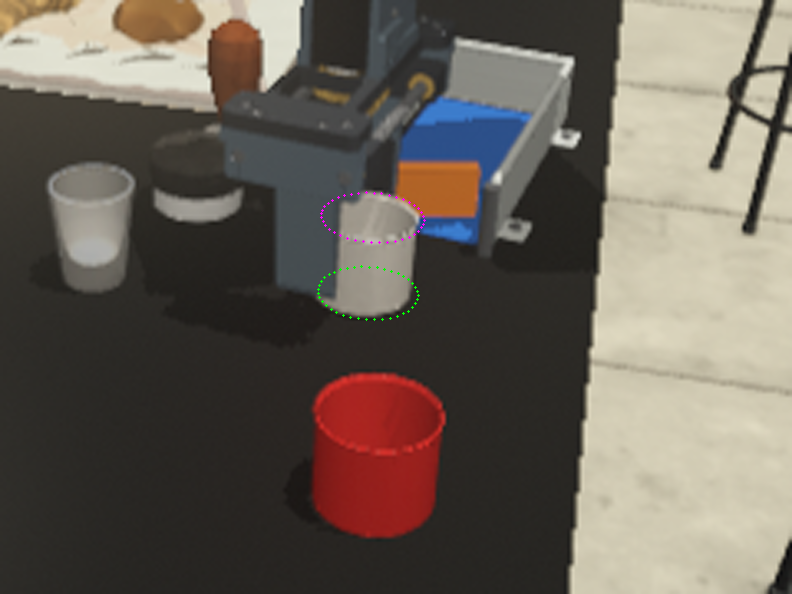

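View pics/p2_w.png

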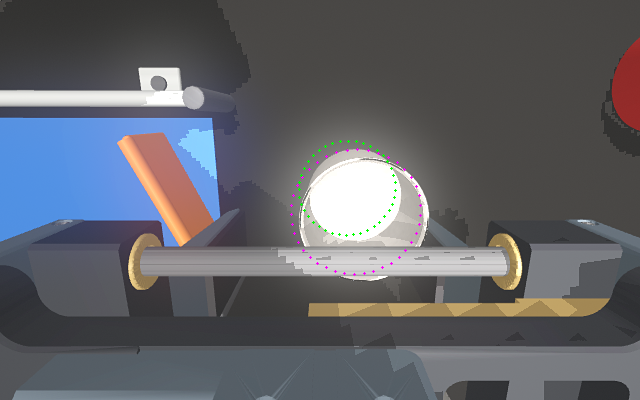

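{"fn": "play_rows", "kwargs": {
  "motion": [
    [-0.0004,-0.003,0,0,1],
    [-0.0009,-0.006,0,0,1],
    [-0.0013,-0.009,0,0,1],
    [-0.0018,-0.012,0,0,1],
    [-0.0022,-0.015,0,0,1],
    [-0.0027,-0.018,0,0,1],
    [-0.003,-0.02,0,0,1],
    [-0.003,-0.02,0,0,1]
  ]
}}

```text
time_s: 6.92
ee_pos: [487.6, 287.1, 12.1]
ee_rot: [154.0, 89.9, 145.3]
force: [-3.0, 4.9, 0.1]
gripper_width: 91.0
```

```bash
python3 -c "
from plan import *
look('p3',(-54,-4))"
```

```text
6.9167 [487.6 287.1  12.1] jaw 8.7 F [-3.   4.9  0.1] w 91.0 q6 -52.2
pen M [-32.2  23.6] phi -0.1 A [20.  23.5] B [-84.5  23.7]
side cup 0.97 [353. 237.] [-65.8  -1.9]
side cup 0.93 [353. 301.] [-241.3  -63.2]
wrist cup 0.81 [354. 196.] [-50.8   2.2]
```

View pics/p3_s.png

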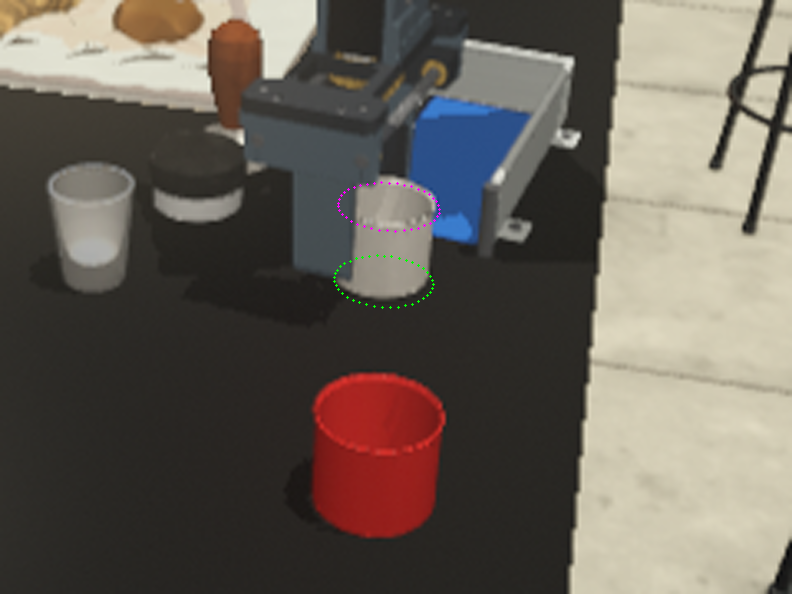

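View pics/p3_w.png

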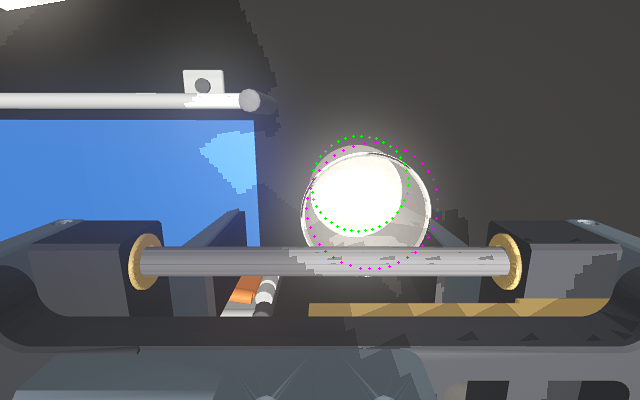

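```bash
python3 - <<'E'
from wp import *
for ps in[(6,8,9),(5,8,10),(7,9,10),(6,9,9),(8,9,9)]:
  for c in([-52,-2],[-52,0],[-52,-4]):
    W=[a_(20,23.6,0),a_(40,24,ps[0]),a_(60,24,ps[1]),a_(78,25,ps[2])]
    print(ps,[tuple(run(W[:k],c,th=1.4,step=.5,verbose=False)[0].round(1).tolist()) for k in(2,3,4)])
E
```

```text
(6, 8, 9) [(-27.7, -10.2), (-8.0, -17.2), (8.8, -21.0)]
(6, 8, 9) [(-26.8, -5.6), (-5.7, -7.8), (12.7, -9.6)]
(6, 8, 9) [(-29.2, -14.4), (-12.9, -24.7), (-6.6, -33.5)]
(5, 8, 10) [(-28.8, -10.6), (-9.2, -19.5), (10.3, -21.0)]
(5, 8, 10) [(-27.6, -6.3), (-6.0, -10.4), (12.8, -14.1)]
(5, 8, 10) [(-30.6, -14.6), (-14.7, -26.5), (-9.1, -36.0)]
(7, 9, 10) [(-26.7, -9.6), (-6.0, -14.3), (10.7, -20.2)]
(7, 9, 10) [(-26.1, -4.9), (-5.2, -4.4), (12.9, -1.8)]
(7, 9, 10) [(-27.9, -14.0), (-9.8, -23.0), (-0.2, -32.4)]
(6, 9, 9) [(-27.7, -10.2), (-6.7, -16.9), (8.8, -21.0)]
(6, 9, 9) [(-26.8, -5.6), (-5.0, -7.0), (12.9, -7.3)]
(6, 9, 9) [(-29.2, -14.4), (-11.3, -25.1), (-4.9, -32.9)]
(8, 9, 9) [(-25.8, -8.9), (-5.4, -11.8), (11.2, -16.0)]
(8, 9, 9) [(-25.6, -4.1), (-5.5, -1.9), (12.2, 0.9)]
(8, 9, 9) [(-26.7, -13.6), (-8.5, -20.8), (8.8, -21.0)]
```

```bash
python3 - <<'E'
from wp import *
cur=[489.0,286.7,12,9.5]
for w in(a_(22,25,0),a_(26,25,6),a_(34,25,9)): print(np.round(w,1),cmd(w[:2],w[2],12,cur))
print([run([a_(20,23.6,0),a_(25,24,6),a_(34,24,9)],c,th=1.4,step=.5,verbose=False)[0] for c in([-52,-2],[-52,0],[-52,-4])])
E
```

```text
[-30.2  25.    0.   91. ] (array([-0.0003, -0.0018,  0.    ,  0.0002]), array([488.7, 284.9,  12. ]), np.float64(9.5))
[-26.   19.5   6.   91. ] (array([-0.0064, -0.0052,  0.    ,  0.1049]), array([482.6, 281.5,  12. ]), np.float64(15.5))
[-17.6  16.8   9.   91. ] (array([-0.0103, -0.013 ,  0.    ,  0.1572]), array([478.7, 273.7,  12. ]), np.float64(18.5))
[array([-31.15788297,  -4.52226843]), array([-31.68328387,  -0.77322595]), array([-31.07326376,  -8.40618124])]
```

{"fn": "play_rows", "kwargs": {
  "motion": [
    [-0.002,-0.0015,0,0.035,1],
    [-0.004,-0.003,0,0.07,1],
    [-0.0064,-0.0052,0,0.105,1],
    [-0.008,-0.008,0,0.125,1],
    [-0.0095,-0.0105,0,0.145,1],
    [-0.0103,-0.013,0,0.157,1],
    [-0.0103,-0.013,0,0.157,1],
    [-0.0103,-0.013,0,0.157,1]
  ]
}}

```text
time_s: 7.78
ee_pos: [478.2, 273.1, 11.9]
ee_rot: [-143.8, 89.9, -143.4]
force: [-1.7, 2.2, 0.1]
gripper_width: 91.4
```

```bash
python3 -c "
from plan import *
look('p4',(-31,-4))"
```

```text
7.7833 [478.2 273.1  11.9] jaw -0.4 F [-1.7  2.2  0.1] w 91.4 q6 -61.8
pen M [-17.   16.4] phi 9.0 A [34.8 24.6] B [-68.8   8.2]
side cup 0.74 [351. 297.] [-233.4  -57.7]
side cup 0.56 [361. 230.] [-34.1  -8. ]
wrist cup 0.58 [355. 197.] [-32.5  -6.6]
```

View pics/p4_s.png

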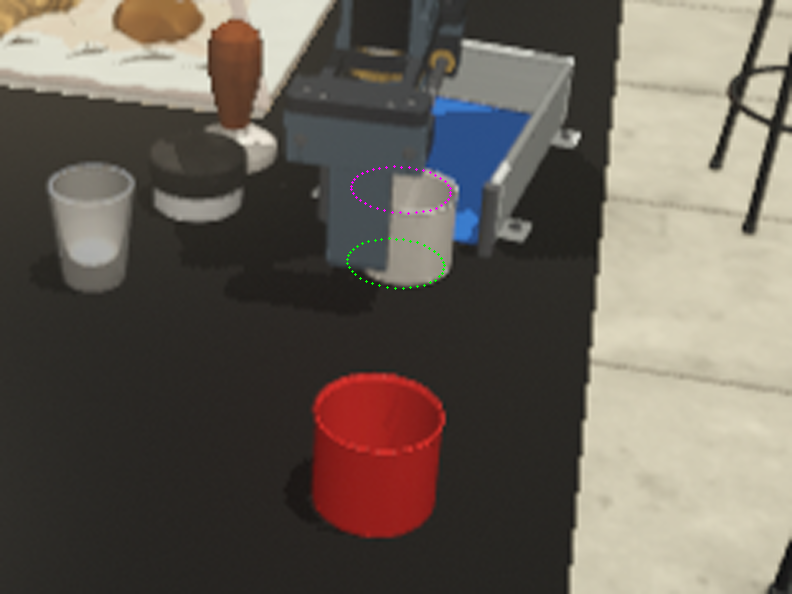

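View pics/p4_w.png

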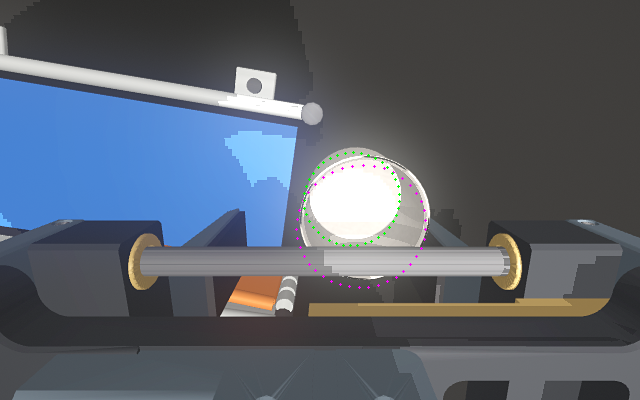

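```bash
python3 - <<'E'
from wp import *
cur=[478.7,273.7,12,18.5]
for w in(a_(38,25,10),a_(54,25,10),a_(54,25,10.5)): print(np.round(w,1),cmd(w[:2],w[2],12,cur))
print([run([a_(34,24.6,9),a_(38,25,10),a_(54,25,10)],c,th=1.5,step=.5,verbose=False)[0] for c in([-31,-7.5],[-31,-9.5],[-31,-5.5])])
E
```

```text
[-13.5  15.9  10.   91. ] (array([-0.0015, -0.004 ,  0.    ,  0.0176]), array([477.2, 269.7,  12. ]), np.float64(19.5))
[ 2.5 15.9 10.  91. ] (array([-0.0039, -0.0198,  0.    ,  0.0176]), array([474.8, 253.9,  12. ]), np.float64(19.5))
[ 2.6 15.5 10.5 91. ] (array([-0.0043, -0.0198,  0.    ,  0.0263]), array([474.4, 253.9,  12. ]), np.float64(20.0))
[array([-10.48822759,  -7.4225679 ]), array([-10.72983474, -11.4792595 ]), array([-10.81661047,  -3.36841438])]
```

{"fn": "play_rows", "kwargs": {
  "motion": [
    [-0.0015,-0.004,0,0.0176,1],
    [-0.002,-0.007,0,0.0176,1],
    [-0.0024,-0.01,0,0.0176,1],
    [-0.0029,-0.013,0,0.0176,1],
    [-0.0034,-0.0165,0,0.0176,1],
    [-0.0039,-0.0198,0,0.0176,1],
    [-0.0039,-0.0198,0,0.0176,1],
    [-0.0039,-0.0198,0,0.0176,1]
  ]
}}

```text
time_s: 8.65
ee_pos: [474.5, 253.0, 11.9]
ee_rot: [-128.7, 89.9, -127.3]
force: [-1.4, -0.8, 0.4]
gripper_width: 91.1
```

```bash
python3 -c "
from plan import *
look('p5',(-10.5,-7.5))"
```

```text
8.65 [474.5 253.   11.9] jaw -1.4 F [-1.4 -0.8  0.4] w 91.1 q6 -64.5
pen M [ 3.4 15.7] phi 10.0 A [55.  24.8] B [-48.1   6.6]
side cup 0.92 [354. 300.] [-240.2  -64. ]
side cup 0.84 [366. 224.] [-5.6 -9.4]
wrist cup 0.58 [357. 193.] [-12.  -10.3]
```

View pics/p5_w.png

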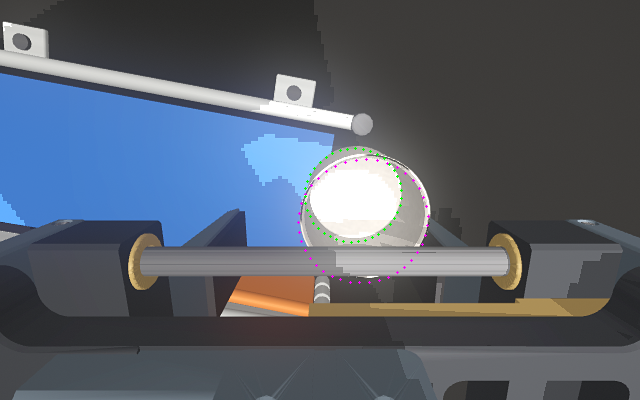

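View pics/p5_s.png

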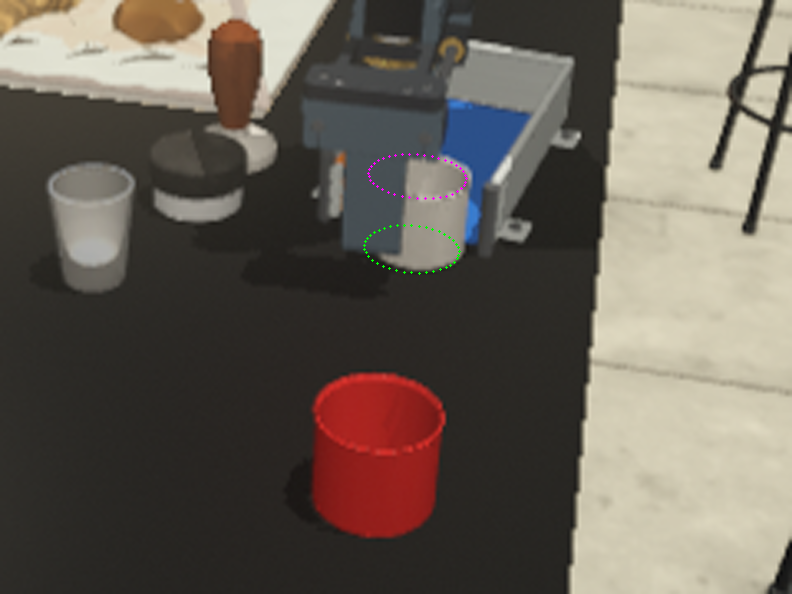

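```bash
python3 - <<'E'
from wp import *
cur=[474.8,253.9,12,19.5]
for w in(a_(58,25,10.7),a_(74,25,10.7),): print(np.round(w,1),cmd(w[:2],w[2],12,cur))
W=[a_(54.5,24.8,10),a_(58,25,10.7),a_(74,25,10.7),a_(84,25.5,11.5),ab(86,27,-7,1),ab(86,28,4,-1), ab(86,29,14,-3),ab(86,30,26,-5),ab(86,31,38,-7),ab(86,31,50,-8),ab(86,32,60,-9),ab(88,32,70,-10),ab(89,32,77,-10)]
for c in([-10,-9],[-10,-11],[-10,-7.5]):
    run(W,c,th=1.5,step=.5);print()
E
```

```text
[ 6.7 15.3 10.7 91. ] (array([-0.0012, -0.004 ,  0.    ,  0.0124]), array([473.6, 249.9,  12. ]), np.float64(20.2))
[22.7 15.3 10.7 91. ] (array([-0.0036, -0.0198,  0.    ,  0.0124]), array([471.2, 234.1,  12. ]), np.float64(20.2))
0 [ 3.04379491 15.72688272 10.         91.        ] cup [-10.  -9.] A [54. 25.] B [-48.   7.] th 88 gap gate 24.9 wall 8.3 post 9.3
1 [ 6.65848138 15.29891935 10.7        91.        ] cup [-6.1 -9.1] A [58. 25.] B [-45.   6.] th 88 gap gate 24.4 wall 8.0 post 8.9
2 [22.65848138 15.29891935 10.7        91.        ] cup [ 9.9 -9.2] A [74. 25.] B [-29.   6.] th 89 gap gate 24.0 wall 8.0 post 8.8
3 [32.79893418 15.08302543 11.5        91.        ] cup [20.4 -9.2] A [84. 26.] B [-18.   5.] th 89 gap gate 23.9 wall 7.5 post 9.1
4 [39.5        14.         15.61939214 83.06603958] cup [32.5 -8.2] A [86. 27.] B [-7.  1.] th 90 gap gate 23.3 wall 5.8 post 12.1
5 [45.         13.5        19.4765755  73.47700846] cup [43.5 -5.7] A [86. 28.] B [ 4. -1.] th 91 gap gate 21.6 wall 4.7 post 1000000000.0
6 [50.         13.         23.96248897 65.29086241] cup [52.8 -2.2] A 
[... 3790 characters left out ...]
8 [62.         12.         38.36748538 47.72091146] cup [66.7 14.4] A [86. 31.] B [38. -7.] th 93 gap gate 3.6 wall 2.2 post 1000000000.0
9 [68.         11.5        47.29061004 39.57541804] cup [72.6 19.8] A [86. 31.] B [50. -8.] th 92 gap gate -2.4 wall 2.3 post 1000000000.0
10 [73.         11.5        57.61932229 35.04894438] cup [79.4 21. ] A [86. 32.] B [60. -9.] th 92 gap gate -3.8 wall 3.2 post 1000000000.0
11 [79.         11.         66.80140949 32.19463864] cup [88.2 21. ] A [88. 32.] B [ 70. -10.] th 91 gap gate -5.2 wall 3.8 post 1000000000.0
12 [83.         11.         74.0546041  30.18065934] cup [97.7 21. ] A [89. 32.] B [ 77. -10.] th 89 gap gate -6.3 wall 5.6 post 1000000000.0
```

```bash
python3 - <<'E'
from wp import *
cur=[474.8,253.9,12,19.5]
for w in(a_(58,25,9.7),a_(74,25,9.7),): print(np.round(w,1),cmd(w[:2],w[2],12,cur))
W=[a_(54.5,24.8,10),a_(58,25,9.7),a_(74,25,9.7)]
for c in([-10,-9],[-10,-11],[-10,-7.5]):
    run(W,c,th=1.5,step=.5);print()
E
```

```text
[ 6.5 16.2  9.7 91. ] (array([-0.0003, -0.004 ,  0.    , -0.0051]), array([474.5, 249.9,  12. ]), np.float64(19.2))
[22.5 16.2  9.7 91. ] (array([-0.0027, -0.0198,  0.    , -0.0051]), array([472.1, 234.1,  12. ]), np.float64(19.2))
0 [ 3.04379491 15.72688272 10.         91.        ] cup [-10.  -9.] A [54. 25.] B [-48.   7.] th 88 gap gate 24.9 wall 8.3 post 9.3
1 [ 6.49699374 16.19642992  9.7        91.        ] cup [-6.7 -9.2] A [58. 25.] B [-45.   7.] th 88 gap gate 24.6 wall 8.1 post 8.9
2 [22.49699374 16.19642992  9.7        91.        ] cup [  9.1 -10.6] A [74. 25.] B [-29.   7.] th 89 gap gate 24.5 wall 8.1 post 7.6

0 [ 3.04379491 15.72688272 10.         91.        ] cup [-10. -11.] A [54. 25.] B [-48.   7.] th 88 gap gate 26.9 wall 8.3 post 7.3
1 [ 6.49699374 16.19642992  9.7        91.        ] cup [ -7.  -11.4] A [58. 25.] B [-45.   7.] th 88 gap gate 26.8 wall 8.1 post 6.7
2 [22.49699374 16.19642992  9.7        91.        ] cup [  8.4 -14.4] A [74. 25.] B [-29.   7.] th 89 gap gate 26.8 wall 8.1 post 3.8

0 [ 3.04379491 15.72688272 10.         91.        ] cup [-10.   -7.5] A [54. 25.] B [-48.   7.] th 88 gap gate 23.4 wall 8.3 post 10.8
1 [ 6.49699374 16.19642992  9.7        91.        ] cup [-6.7 -7.5] A [58. 25.] B [-45.   7.] th 88 gap gate 22.9 wall 8.1 post 10.5
2 [22.49699374 16.19642992  9.7        91.        ] cup [ 9.3 -7.7] A [74. 25.] B [-29.   7.] th 89 gap gate 22.4 wall 8.1 post 10.4
```

{"fn": "play_rows", "kwargs": {
  "motion": [
    [-0.0005,-0.004,0,-0.005,1],
    [-0.0011,-0.007,0,-0.005,1],
    [-0.0015,-0.01,0,-0.005,1],
    [-0.002,-0.013,0,-0.005,1],
    [-0.0025,-0.0165,0,-0.005,1],
    [-0.003,-0.02,0,-0.005,1],
    [-0.003,-0.02,0,-0.005,1],
    [-0.003,-0.02,0,-0.005,1]
  ]
}}

```text
time_s: 9.52
ee_pos: [471.5, 233.1, 11.9]
ee_rot: [-131.7, 89.9, -130.6]
force: [-1.6, -0.1, 0.7]
gripper_width: 91.3
```

```bash
python3 -c "
from plan import *
look('p6',(10,-11))"
```

```text
9.5167 [471.5 233.1  11.9] jaw -1.1 F [-1.6 -0.1  0.7] w 91.3 q6 -66.0
pen M [23.6 15.7] phi 9.7 A [75.2 24.6] B [-28.1   6.9]
side cup 0.87 [353. 302.] [-243.2  -64.2]
side cup 0.84 [368. 225.] [ -6.9 -13.4]
wrist cup 0.71 [358. 193.] [  6.9 -10.4]
```

View pics/p6_w.png

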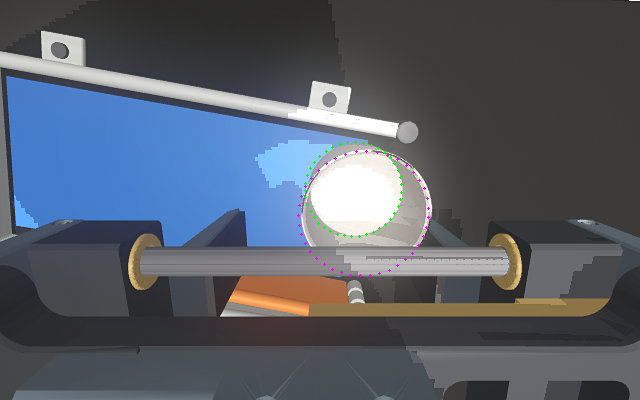

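View pics/p6_s.png

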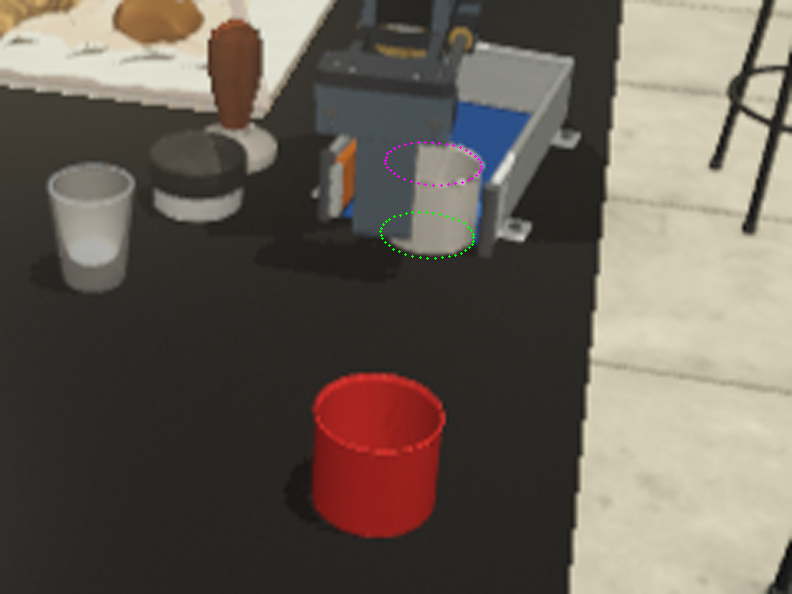

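```bash
python3 - <<'E'
from wp import *
W=[a_(75,24.6,9.7),a_(83,25,10),ab(86,27,-7,2.5),ab(86,28,4,0), ab(86,29,14,-2),ab(86,30,26,-4),ab(86,31,38,-6),ab(86,31,50,-8),ab(86,32,60,-9),ab(88,32,70,-10),ab(89,32,78,-11)]
for c in([9.5,-11],[9.5,-9],[9.5,-13]):
    run(W,c,th=1.54,step=.5);print()
cur=[471.8,233.9,12,19.2]
for w in W[1:]: print(np.round(w,1),cmd(w[:2],w[2],12,cur)[0],round(w[3]/91,3))
E
```

```text
0 [23.49699374 15.79642992  9.7        91.        ] cup [ 10.1 -11.1] A [75. 25.] B [-28.   7.] th 88 gap gate 25.7 wall 8.5 post 7.3
1 [31.54379491 15.92688272 10.         91.        ] cup [ 18.2 -12.2] A [83. 25.] B [-20.   7.] th 89 gap gate 25.8 wall 8.1 post 7.3
2 [39.5        14.75       14.75872446 82.67302116] cup [ 32.5 -13.9] A [86. 27.] B [-7.  3.] th 90 gap gate 26.9 wall 5.8 post 8.4
3 [45.         14.         18.85315876 73.14871609] cup [ 44.5 -14.9] A [86. 28.] B [4. 0.] th 91 gap gate 29.1 wall 4.7 post 1000000000.0
4 [50.         13.5        23.29456325 64.89005039] cup [ 55.5 -15.5] A [86. 29.] B [14. -2.] th 91 gap gate 30.8 wall 3.6 post 1000000000.0
5 [56.         13.         29.53878226 55.4637586 ] cup [ 68.7 -16.1] A [86. 30.] B [26. -4.] th 92 gap gate 32.1 wall 2.8 post 1000000000.0
6 [62.         12.5        37.62623364 47.1052803 ] cup [ 82.  -16.9] A [86. 31.] B [38. -6.] th 93 gap gate 33.8 wall 2.2 post 1000000000.0
7 [68.         11.5        47.29061004 39.57541804] cup [ 95.  -18.3] A [86. 31.] B [50. -8.] th 92 gap gate 35.5 wall 2.2 post 1000000000
[... 3400 characters left out ...]
9 -21. ] A [89. 32.] B [ 78. -11.] th 89 gap gate 41.0 wall 5.6 post 1000000000.0

[31.5 15.9 10.  91. ] [-0.0013 -0.0087  0.      0.0054] 1.0
[39.5 14.8 14.8 82.7] [-0.0037 -0.0164  0.      0.0884] 0.908
[45.  14.  18.9 73.1] [-0.0052 -0.0217  0.      0.1599] 0.804
[50.  13.5 23.3 64.9] [-0.0065 -0.0266  0.      0.2374] 0.713
[56.  13.  29.5 55.5] [-0.0079 -0.0325  0.      0.3464] 0.609
[62.  12.5 37.6 47.1] [-0.0093 -0.0383  0.      0.4876] 0.518
[68.  11.5 47.3 39.6] [-0.0111 -0.0441  0.      0.6562] 0.435
[73.  11.5 57.6 35. ] [-0.0119 -0.049   0.      0.8365] 0.385
[79.  11.  66.8 32.2] [-0.0133 -0.0549  0.      0.9968] 0.354
[83.5 10.5 75.7 30.9] [-0.0145 -0.0593  0.      1.1512] 0.339
```

{"fn": "play_rows", "kwargs": {
  "motion": [
    [-0.0006,-0.0044,0,0.0027,1],
    [-0.0013,-0.0087,0,0.0054,1],
    [-0.002,-0.0113,0,0.03,0.97],
    [-0.0028,-0.0138,0,0.06,0.94],
    [-0.0037,-0.0164,0,0.0884,0.908],
    [-0.0044,-0.019,0,0.124,0.856],
    [-0.0052,-0.0217,0,0.16,0.804],
    [-0.0052,-0.0217,0,0.16,0.804]
  ]
}}

```text
time_s: 10.38
ee_pos: [466.2, 211.4, 12.0]
ee_rot: [-147.4, 90.0, -137.1]
force: [-1.8, 0.3, 0.2]
gripper_width: 73.5
```

```bash
python3 -c "
from plan import *
look('p7',(44,-14))"
```

```text
10.3833 [466.2 211.4  12. ] jaw -10.3 F [-1.8  0.3  0.2] w 73.5 q6 -77.2
pen M [45.8 13.8] phi 18.9 A [87.  27.9] B [ 4.7 -0.3]
side cup 0.91 [376. 215.] [ 39.2 -17.9]
side cup 0.56 [351. 300.] [-241.7  -60.6]
wrist cup 0.62 [345. 185.] [ 42.8 -16.7]
```

View pics/p7_w.png

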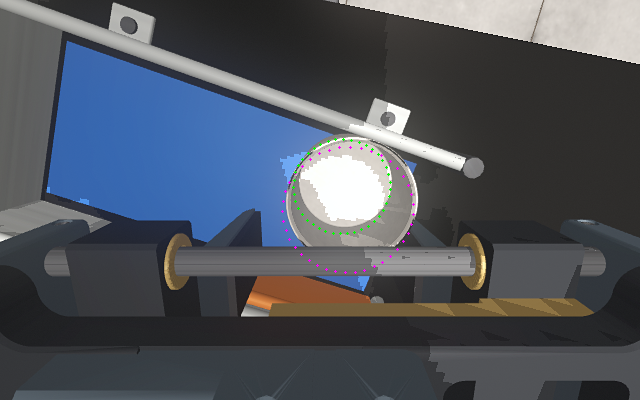

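View pics/p7_s.png

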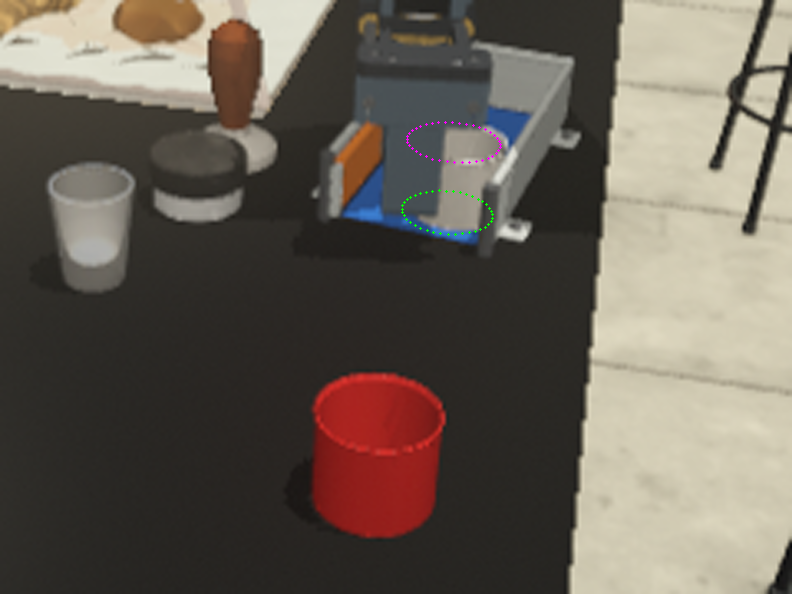

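```bash
python3 - <<'E'
from wp import *
W=[ab(87,27.9,4.7,-.3), ab(87,28.5,14,-3),ab(87,29.5,26,-6),ab(87,30,38,-8.5),ab(87,31,50,-11),ab(87,31.5,60,-13),ab(88,32,70,-14),ab(88,32,79,-14)]
for c in([43.5,-18.5],[43.5,-16.5],[43.5,-21]):
    run(W,c,th=1.56,step=.5);print()
cur=[466.6,212.2,12,28.4]
cur=[471.8-5.2,233.9-21.7,12,19.2+np.degrees(.16)-0.0]
print(cur)
for w in W[1:]: print(np.round(w,1),cmd(w[:2],w[2],12,cur)[0],round(w[3]/91,3))
E
```

```text
0 [45.85       13.8        18.91396454 73.49729881] cup [ 44.7 -18.7] A [87. 28.] B [ 5. -0.] th 91 gap gate 34.4 wall 4.8 post 1000000000.0
1 [50.5        12.75       23.34052857 66.00628906] cup [ 55.  -20.7] A [87. 28.] B [14. -3.] th 91 gap gate 34.7 wall 4.1 post 1000000000.0
2 [56.5        11.75       30.19800192 57.07797107] cup [ 68.5 -21. ] A [87. 30.] B [26. -6.] th 92 gap gate 37.0 wall 3.3 post 1000000000.0
3 [62.5        10.75       38.15722659 48.81572835] cup [ 81.9 -21. ] A [87. 30.] B [38. -8.] th 92 gap gate 38.0 wall 3.1 post 1000000000.0
4 [68.5        10.         48.6214847  42.47320788] cup [ 95.1 -21. ] A [87. 31.] B [ 50. -11.] th 92 gap gate 38.8 wall 3.0 post 1000000000.0
5 [73.5         9.25       58.75307059 38.55045629] cup [105.7 -21. ] A [87. 32.] B [ 60. -13.] th 91 gap gate 38.9 wall 3.4 post 1000000000.0
6 [79.          9.         68.62937773 35.89635614] cup [115.4 -21. ] A [88. 32.] B [ 70. -14.] th 90 gap gate 39.6 wall 4.5 post 1000000000.0
7 [83.5         9.         78.92979742 33.37216658] cup [123.5 -21. ] A [88. 32.] B [ 79. -14.] th 88 gap g
[... 2108 characters left out ...]
[ 70. -14.] th 90 gap gate 39.6 wall 4.5 post 1000000000.0
7 [83.5         9.         78.92979742 33.37216658] cup [123.5 -21. ] A [88. 32.] B [ 79. -14.] th 88 gap gate 40.8 wall 6.0 post 1000000000.0

[466.6, 212.20000000000002, 12, np.float64(28.367324722093173)]
[50.5 12.8 23.3 66. ] [-0.0021 -0.0053  0.      0.0782] 0.725
[56.5 11.8 30.2 57.1] [-0.004  -0.0111  0.      0.1979] 0.627
[62.5 10.8 38.2 48.8] [-0.0059 -0.0168  0.      0.3368] 0.536
[68.5 10.  48.6 42.5] [-0.0075 -0.0227  0.      0.5195] 0.467
[73.5  9.2 58.8 38.6] [-0.009  -0.0275  0.      0.6963] 0.424
[79.   9.  68.6 35.9] [-0.0101 -0.0329  0.      0.8687] 0.394
[83.5  9.  78.9 33.4] [-0.0107 -0.0373  0.      1.0484] 0.367
```

{"fn": "play_rows", "kwargs": {
  "motion": [
    [-0.001,-0.0026,0,0.039,0.765],
    [-0.0021,-0.0053,0,0.078,0.725],
    [-0.0031,-0.0082,0,0.138,0.675],
    [-0.004,-0.0111,0,0.198,0.627],
    [-0.005,-0.014,0,0.267,0.58],
    [-0.0059,-0.0168,0,0.337,0.536],
    [-0.0059,-0.0168,0,0.337,0.536],
    [-0.0059,-0.0168,0,0.337,0.536]
  ]
}}

```text
time_s: 11.25
ee_pos: [460.6, 195.3, 11.9]
ee_rot: [-178.0, 90.0, -148.5]
force: [-1.1, -0.7, -0.3]
gripper_width: 49.0
```

```bash
python3 -c "
from plan import *
look('p8',(81,-20))"
```

```text
11.25 [460.6 195.3  11.9] jaw -29.5 F [-1.1 -0.7 -0.3] w 49.0 q6 -97.8
pen M [62.6 10.6] phi 38.1 A [87.2 29.9] B [38.  -8.7]
side cup 0.72 [382. 208.] [ 75.7 -20.3]
side cup 0.67 [353. 296.] [-231.4  -59.3]
side cup 0.18 [360. 219.] [10.3  7.6]
wrist cup 0.91 [330. 175.] [ 81.  -17.8]
```

View pics/p8_w.png

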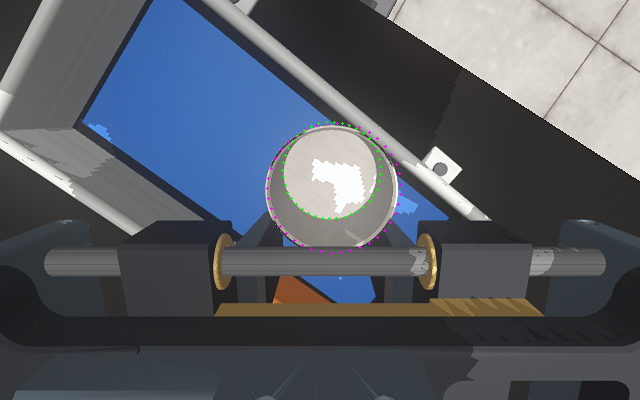

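View pics/p8_s.png

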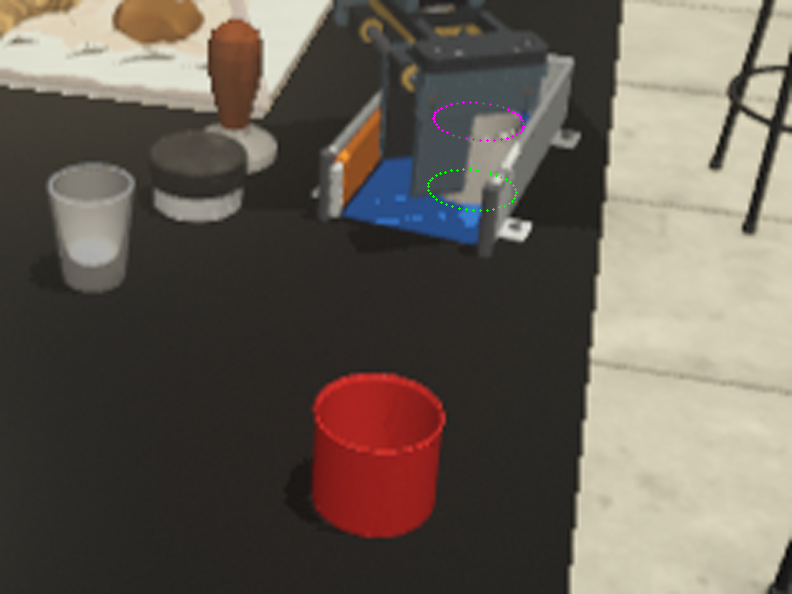

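```bash
python3 - <<'E'
from wp import *
W=[ab(87.2,29.9,38,-8.7),ab(87,31,50,-11),ab(87,31.5,60,-13),ab(88,32,70,-14),ab(88.5,32,77.5,-14)]
run(W,[81.5,-20.5],th=1.6,step=.5)
cur=[466.6-5.9,212.2-16.8,12,28.37+np.degrees(.337)]
for w in W[1:]: print(np.round(w,1),cmd(w[:2],w[2],12,cur)[0],round(w[3]/91,3))
E
```

```text
0 [62.6        10.6        38.11605844 49.03479032] cup [ 82.  -20.6] A [87. 30.] B [38. -9.] th 92 gap gate 37.9 wall 3.3 post 1000000000.0
1 [68.5        10.         48.6214847  42.47320788] cup [ 95.1 -21. ] A [87. 31.] B [ 50. -11.] th 92 gap gate 38.0 wall 3.1 post 1000000000.0
2 [73.5         9.25       58.75307059 38.55045629] cup [105.7 -21. ] A [87. 32.] B [ 60. -13.] th 91 gap gate 38.9 wall 3.4 post 1000000000.0
3 [79.          9.         68.62937773 35.89635614] cup [115.4 -21. ] A [88. 32.] B [ 70. -14.] th 90 gap gate 39.6 wall 4.5 post 1000000000.0
4 [83.          9.         76.55138495 33.79693436] cup [122.1 -21. ] A [88. 32.] B [ 78. -14.] th 89 gap gate 40.9 wall 6.0 post 1000000000.0
[68.5 10.  48.6 42.5] [-0.0016 -0.0059  0.      0.1824] 0.467
[73.5  9.2 58.8 38.6] [-0.0031 -0.0107  0.      0.3592] 0.424
[79.   9.  68.6 35.9] [-0.0042 -0.0161  0.      0.5316] 0.394
[83.   9.  76.6 33.8] [-0.0048 -0.0201  0.      0.6699] 0.371
```

{"fn": "play_rows", "kwargs": {
  "motion": [
    [-0.0008,-0.003,0,0.091,0.5],
    [-0.0016,-0.0059,0,0.182,0.467],
    [-0.0024,-0.0083,0,0.27,0.445],
    [-0.0031,-0.0107,0,0.359,0.424],
    [-0.0037,-0.0134,0,0.445,0.409],
    [-0.0042,-0.0161,0,0.532,0.394],
    [-0.0045,-0.0181,0,0.6,0.38],
    [-0.0048,-0.0201,0,0.67,0.371]
  ]
}}

```text
time_s: 12.12
ee_pos: [456.1, 175.5, 12.1]
ee_rot: [-16.5, 90.0, 51.7]
force: [-1.5, 0.4, 0.6]
gripper_width: 33.9
```

```bash
python3 -c "
from plan import *
look('p9',(121,-20))"
```

```text
12.1167 [456.1 175.5  12.1] jaw -68.2 F [-1.5  0.4  0.6] w 33.9 q6 -138.5
pen M [82.8  9.1] phi 76.7 A [88.2 32.2] B [ 77.3 -13.9]
side cup 0.57 [352. 300.] [-239.2  -61. ]
side cup 0.54 [386. 199.] [121.4 -16.4]
wrist cup 0.85 [355. 159.] [121.3 -17.8]
```

View pics/p9_w.png

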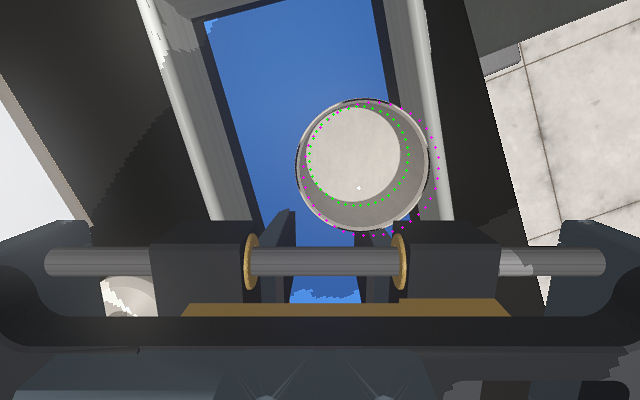

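View pics/p9_s.png

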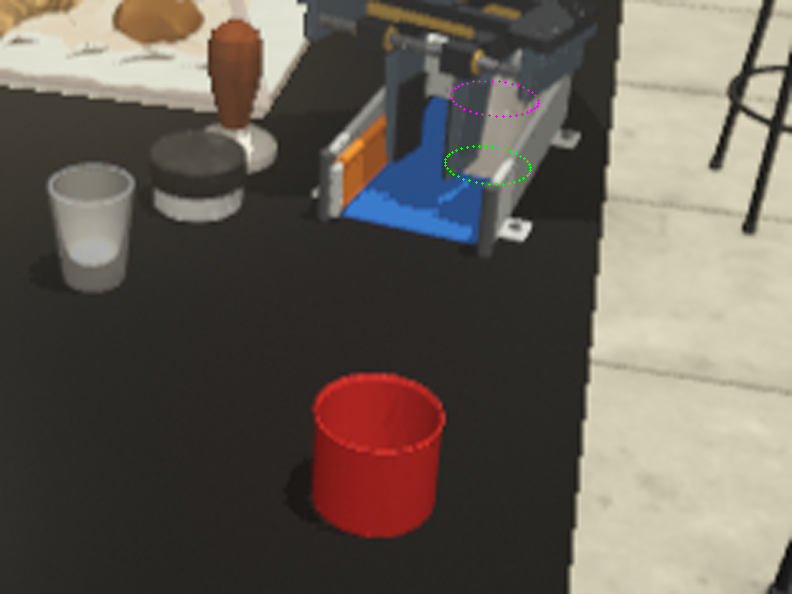

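{"fn": "play_rows", "kwargs": {
  "motion": [
    [0.0004,0.003,0,0,0.371],
    [0.0009,0.006,0,0,0.371],
    [0.0009,0.006,0,0,0.371],
    [0.0009,0.006,0.015,0,0.371],
    [0.0009,0.006,0.045,0,0.371],
    [0.0009,0.006,0.08,0,0.371],
    [0.0009,0.006,0.115,0,0.371],
    [0.0009,0.006,0.13,0,0.371]
  ]
}}

```text
time_s: 12.98
ee_pos: [459.8, 182.5, 146.7]
ee_rot: [-48.3, 89.5, 19.7]
force: [-0.2, 1.1, 0.8]
gripper_width: 33.5
```

{"fn": "play_rows", "kwargs": {
  "motion": [
    [0,0.03,0.02,0,0.371],
    [0,0.06,0.03,0,0.371],
    [0,0.09,0.05,0,0.371],
    [0,0.12,0.06,0,0.371],
    [0,0.15,0.06,0,0.371],
    [0,0.18,0.06,0,0.371],
    [0,0.21,0.06,0,0.371],
    [0,0.21,0.06,0,0.371]
  ]
}}

```text
time_s: 13.65
ee_pos: [457.2, 396.9, 201.8]
ee_rot: [-3.0, 89.7, 65.2]
force: [1.2, -0.6, 0.3]
gripper_width: 34.0
```

```bash
python3 - <<'E'
from plan import *
from workcell import grab_frame,finder
look('q1',(121,-16),wr=False)
f=grab_frame("top")
for l in("dosing_cup","gate_tip","leveller","shot_glass","tamper"):
    print(l,[(d["conf"],np.round(d["point"]),bp(f,d["point"],21 if l=="gate_tip" else 0)[:2].round(),w2pen(q,bp(f,d["point"],21 if l=="gate_tip" else 0)).round(1)) for d in finder.spot_point(f,l)])
im=cv2.resize(f["img"][140:310,200:470],None,fx=2.9,fy=2.9,interpolation=cv2.INTER_CUBIC)
for z,col in((50,(255,0,255)),(0,(0,255,0))):
    for pp in ((proj(f,circ(pen2w(q,[121,-16,0])[0],z,29))-[200,140]+.5)*2.9).astype(int): cv2.circle(im,tuple(int(v) for v in pp),1,col,-1)
cv2.imwrite("pics/q1_t.png",im)
E
```

```text
13.65 [457.2 396.9 201.8] jaw -68.2 F [ 1.2 -0.6  0.3] w 34.0 q6 -118.4
pen M [-136.3  -22.9] phi 76.8 A [-130.9    0.2] B [-141.7  -46. ]
side cup 0.97 [351. 299.] [-238.2  -59.2]
side cup 0.65 [385. 201.] [111.  -16.5]
dosing_cup [(0.61, array([396., 263.]), array([423., 137.]), array([125.6, -18.1]))]
gate_tip [(0.74, array([341., 265.]), array([421., 263.]), array([  1.6, -38.2]))]
leveller [(0.85, array([346., 186.]), array([598., 246.]), array([ -8.4, 138.4]))]
shot_glass [(0.76, array([298., 174.]), array([626., 355.]), array([-120.3,  150.4])), (0.52, array([346., 187.]), array([594., 248.]), array([ -9.3, 134.8])), (0.24, array([374., 190.]), array([586., 182.]), array([ 56.6, 137. ]))]
tamper [(0.88, array([374., 186.]), array([596., 183.]), array([ 54.3, 146.2]))]
```

View pics/q1_t.png

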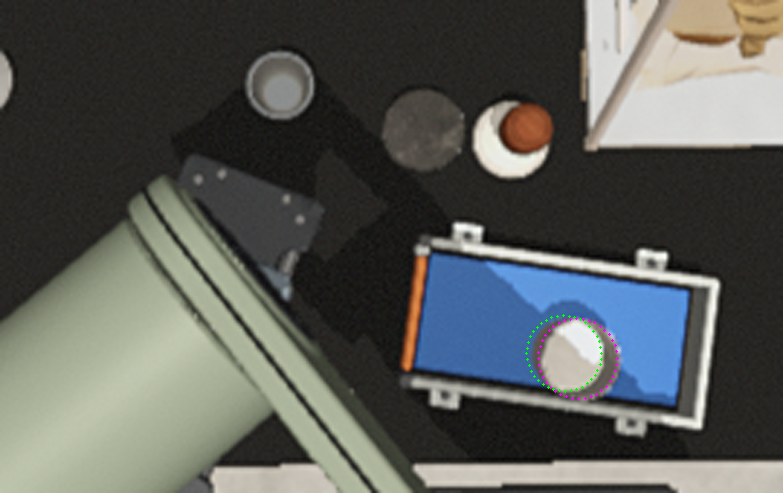

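View pics/q1_s.png

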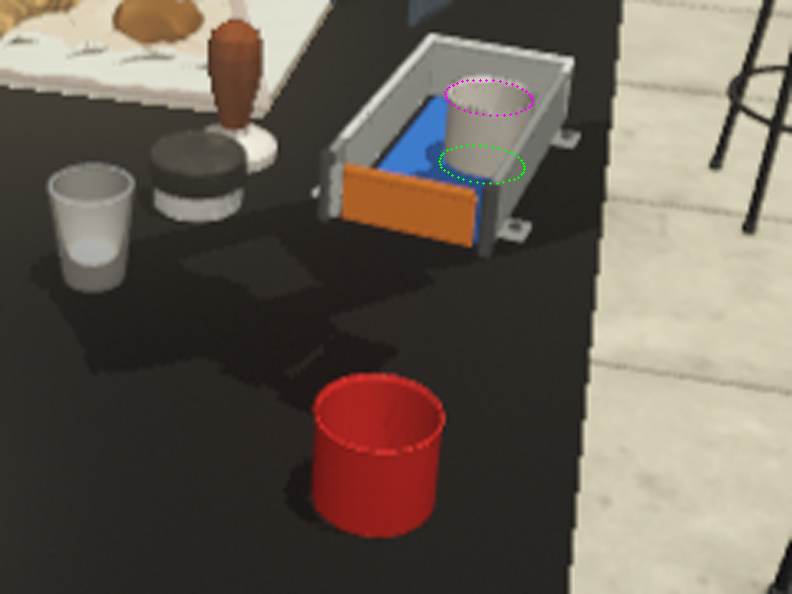

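```bash
python3 -c "
from workcell import job_done;print(job_done())"
```

```text
the job is handed in; nothing more can be done
None
```

The steel cup is standing upright in the pen and the gate has swung shut behind it. I handed the job in at about 13.7 s of the 48 s allowed.

**How it went:** One finger went ahead of the cup and opened the gate. It held the gate at about 90° while the other finger pushed the cup in behind it. I then backed off a few millimetres, lifted the fingers straight up and moved clear. In every picture I checked, the gate and the cup were well apart.

**Last checks:**
- **Cup:** it stands at about pen x = 121 mm, y = -16 mm, judged from overlays in the top and side views. The finder's own readings disagreed a little (x = 125.6 mm from the top, 111 mm from the side), but all are past the 110 mm needed. The side reading clears it by only 1 mm.
- **Gate:** it looks fully shut in both views, with its tip found at x = 1.6 mm, which is zero within the finder's error.
- **Other things:** the leveller, shot glass, tamper and red cup show no visible movement.
- **Forces:** the highest reading I saw was about 12 N, when the finger first pushed the gate close to its hinge.

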